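Clear the warming plate and slide the saucepan across

TASK

In the glass workshop, a closed colour tin stands on the warming-plate ring where the saucepan is needed: first stack that tin squarely on top of the column of two tins beside the plate, setting it down rather than dropping it. Then slide the saucepan across the plate, flat and never lifted, until it stands within the freed ring without covering the ring's line, its handle pointing straight out over the plate's front edge (the robot's side). Don't shift the column or disturb the mould, paddle and dish, and let go of everything.

Things in the scene. Friction and masses are not known exactly. Their poses are not given: they have to be found in the camera images.
- plate: Fixed warming plate, 220 (x) x 370 (y) x 30 mm, grey housing with a flat dark steel top 30 mm above the bench. Origin: centre of its underside. Its -x axis points out over the front edge, towards the robot; y runs left along the plate; its yaw varies within 0.15 rad of the world's.
- left_mark (a point): Centre of the left (+y) ring drawn on the plate's top, 95 mm left of the plate's middle, on the surface. The thin flat pale metal ring has 132 mm inner and 144 mm outer diameter. The saucepan starts on one ring, the tin on the other; which is which varies.
- right_mark (a point): Centre of the right (-y) ring, 95 mm right of the plate's middle; same ring. The rings are 190 mm apart.
- pan_center (a point): Centre of the round open steel saucepan, half-way up (30 mm above its flat base). Pan 108 mm outer diameter (104 mm at the foot), 60 mm high, wall 3 mm, 0.4 to 0.8 kg, loose on the plate. Its handle runs along the pan's own -x axis; at the start the handle points towards the robot, up to 0.45 rad off the plate's -x.
- pan_handle (a point): Grip point on the pan's level wooden handle, 110 mm out from the pan's axis, 45 mm above the pan's base (75 mm above the bench), at mid thickness. The handle is a straight bar 18 mm wide and 12 mm thick running from the wall to 147 mm from the axis, rigidly part of the pan.
- pan: The same saucepan; origin at the centre of its base, axes as for pan_center.
- tin_center (a point): Centre (half-way up, 25 mm above its base) of the tin that stands on a ring of the plate: a closed rectangular tin, 110 x 60 x 50 mm, 0.3 to 0.6 kg, bare steel with flat base and flat lid. x along the 110 mm side, y along the 60 mm side; turned end for end it is the same.
- tin: The same tin that stands on the plate; origin at the centre of its base.
- upper_tin_center (a point): Centre (half-way up) of the upper tin of the column of two that stands on the bench to the left or right of the plate; same kind of tin, 110 x 60 x 50 mm, 0.3 to 0.6 kg, bare steel with flat base and flat lid; same axes. Top of the column 100 mm above the bench, 25 mm above this point. The tin belongs on this one, its centre 50 mm above this point, sides flush. All are loose.
- lower_tin_center (a point): Centre (half-way up) of the lower tin of the column, standing on the bench; same tin, same axes.
- mould: Bystander: open terracotta-coloured cup mould, 92 mm across the rim, 110 mm high, standing on the bench on the plate's other side from the column; origin at the centre of its base.
- paddle: Bystander: flat cork paddle with a wooden handle, 215 mm long, 14 mm thick, lying beyond the plate; origin between cork and handle, on its underside.
- dish: Bystander: small round metal dish, 100 mm across, 40 mm high, on the bench to the far left of the plate; origin at the centre of its base.
There are look-alikes about, which are no part of the job. Leave any turquoise look-alike of the part that bears lower_tin_center alone.

How it is judged:
By the outcome, as a careful person would: the job done as asked, in the order asked, and still so for the second after the job is handed in, with the robot touching nothing.
It also fails if it takes over 50 s, if anything falls off the work surface, if the arm or the gripper's body presses on something with over 40 N, if the wrist force passes 120 N, or if a joint passes its speed limit or range.

ROBOT

A 6-joint arm with a two-finger parallel gripper is mounted at the origin on the work surface. World frame = base frame: x ahead of the robot, y to its left, z up, the work surface at z = 0. Lengths are in m, angles in rad, forces in N, time in s.
With the tool pointing down it reaches from about 0.375 to 0.9 m from the base axis. Payload 3.1 kg.
Tool frame: the origin (TCP) lies at the very end of the fingers, on their centre line; the grasp point (between the pads) lies 19 mm behind it; z points along the fingers, y is the direction in which the jaws open and shut (so a half turn about z gives the same grasp; the last joint's range is limited). The gripper opens to 87 mm and grips with 3 to 60 N. Pads are 19 mm wide; open, the fingers measure 117 mm over their backs; the gripper's body (75 mm by 190 mm) begins 51 mm behind the grasp point.
Start: joints at [-1.413, 0.527, 1.433, -0, 1.181, -0.178], TCP at [0.206, -0.59, 0.223] pointing down, gripper open.
Joint ranges: [-3.08, 3.08], [-0.75, 2.2], [0.22, 2.44], [-1.43, 4.57], [0, 2.65], [-2.85, 2.85]. Speed limits (rad/s): [2.79, 2.79, 3.14, 3.14, 3.14, 3.14].

INTERFACE

Orientations are given as a unit quaternion [x, y, z, w].
In Python, from rig import robot gives the robot as it stands. The module is installed in compiled form; this text tells all that it offers.
- The arm moves only by the tool carry_out, never from a script. Its argument "series" is a list of rows, each a list of 7 numbers: the shift along the tool's x, y, z in mm, then the turn, a rotation vector about the tool's x, y, z in degrees, then the gripper command: -1 is shut, 1 is fully open, values between are in proportion. In form: [[tx, ty, tz, rx, ry, rz, claw], ...]. A call has 1 to 8 rows; each row is the pose to reach, as a shift and turn from the pose measured when the call began, along the tool's axes at that moment; what a row does not reach only later rows make up. A row lasts 1/8 s, in which the tool goes at most 62.5 mm and 10.7 degrees, less where a joint would pass 70% of its speed; a pose out of reach is approached as far as the arm can. A call with a gripper value outside its range is refused whole. The fingers move at their own pace and stop on an object; "force" is the grip in N (left out, the last holds). Time passes only in rows, so rows that repeat a pose let the fingers close. It gives the time, the measured TCP pose, the force and the opening at its end, in the units of the state.
- robot.get_obs(): the state, without advancing time (a new reading comes with each control period).
- robot.camera(name): name is "scene" or "top" or "wrist"; returns a dict with "pixels" (480x640x3 uint8, red, green, blue), "fx", "fy", "cx", "cy" (pixels), "k1" (the pictures are not rectified: a ray, as slopes to the right and down, at radius r is drawn at 1 + k1 r^2 times it, then the intrinsics apply), "position" and "attitude" of the camera in the world. Camera axes: x right, y down, z forward; pixel columns grow to the right and rows downward; lengths in m; the calibration is good to about 2 mm. A picture is of the moment at which its call begins. There is no depth.
- robot.hand_in(): hands the job in, once; it reports no verdict.
The state is a dict: "time": time; "q": joint angles; "joint_velocities": joint speeds; "joint_torque": joint torques, N m; "position": TCP position; "tool_rot": TCP orientation; "ft_force": force on the tool from outside, world axes, zero at the start; "moment": the same for the moment, N m; "grip_width": finger opening in m.
Only numpy, scipy, OpenCV 4.12 (cv2) and the standard library are available. Lean on these libraries where they do the work, as an engineer would, in place of code of your own. Each camera call takes 0.05 s, during which the arm holds its last target.

## Working session

There is one attempt and no reset: what is moved stays moved. The work goes in short steps, Python scripts to look and compute and a tool call to move; the robot and the scene stay as the last step left them, time stands still between calls to the robot, and variables do not carry over. Pictures are saved under pics/ and viewed, and the job is handed in when it is done.

Besides the shell and the picture viewer there is one more tool, called after ">>>" by a JSON object that holds its "api" and its "payload", one argument or row to a line. carry_out: Moves the arm, as the interface text tells. Its arguments: {"type":"object","properties":{"series":{"type":"array"},"force":{"type":"number"}},"required":["series"]}

```bash
mkdir -p pics; cat > h.py <<'E'
import numpy as np, cv2, json
from scipy.spatial.transform import Rotation as R
from rig import robot
def snap(name, fn):
    c=robot.camera(name); cv2.imwrite('pics/'+fn+'.png', cv2.cvtColor(c['pixels'],cv2.COLOR_RGB2BGR))
    np.save('pics/'+fn+'.npy', np.array([c],dtype=object),allow_pickle=True); return c
def load(fn): return np.load('pics/'+fn+'.npy',allow_pickle=True)[0]
def att(c):
    a=np.array(c['attitude'],float)
    return a if a.shape==(3,3) else R.from_quat(a).as_matrix()
def ray(c,u,v):
    d=np.array([(u-c['cx'])/c['fx'],(v-c['cy'])/c['fy']]); s=d.copy()
    for _ in range(20): s=d/(1+c['k1']*(s@s))
    w=att(c)@np.array([s[0],s[1],1]); return np.array(c['position']),w/np.linalg.norm(w)
def onz(c,u,v,z):
    p,d=ray(c,u,v); return p+d*(z-p[2])/d[2]
def proj(c,P):
    q=att(c).T@(np.array(P)-np.array(c['position'])); s=q[:2]/q[2]; s=s*(1+c['k1']*(s@s))
    return np.array([c['fx']*s[0]+c['cx'],c['fy']*s[1]+c['cy']])
def tri(obs):
    A=np.zeros((3,3));b=np.zeros(3)
    for c,u,v in obs:
        p,d=ray(c,u,v);M=np.eye(3)-np.outer(d,d);A+=M;b+=M@p
    return np.linalg.solve(A,b)
E
python3 - <<'E'
from h import *
for n in ['scene','top','wrist']:
    c=snap(n,n+'0'); print(n,c['fx'],c['fy'],c['cx'],c['cy'],c['k1'],c['position'],c['attitude'])
o=robot.get_obs(); print({k:np.round(v,3) for k,v in o.items()})
E
```

```text
scene 545.0656467682215 545.0656467682215 306.87333892818873 248.28457657407085 -0.16706298575448356 [1.1149328  0.76943415 0.97551581] [ 0.30084535  0.87579372 -0.35786286 -0.12004836]
top 448.3436744017463 448.3436744017463 313.4565176378007 242.00044788545625 -0.10412482590989887 [0.44064538 0.05659044 1.16408417] [ 0.7061117  -0.70501145  0.04501963 -0.04835655]
wrist 380.36240822369814 380.36240822369814 326.77879515273384 236.7877789529898 -0.05190961859818565 [ 0.27541354 -0.56526593  0.38348456] [ 0.80792669 -0.57337873 -0.0791562   0.11056941]
{'time': np.float64(0.15), 'q': array([-1.414,  0.528,  1.434, -0.   ,  1.181, -0.178]), 'joint_velocities': array([-0.001, -0.003, -0.004,  0.   , -0.   , -0.   ]), 'joint_torque': array([ 1.0000e-03, -4.4043e+01, -1.7684e+01,  6.3000e-02,  5.5000e-02,
       -0.0000e+00]), 'position': array([ 0.206, -0.59 ,  0.222]), 'tool_rot': array([ 0.986,  0.167,  0.   , -0.001]), 'ft_force': array([0.677, 0.357, 0.369]), 'moment': array([0.05 , 0.02 , 0.005]), 'grip_width': np.float64(0.088)}
```

View pics/scene0.png

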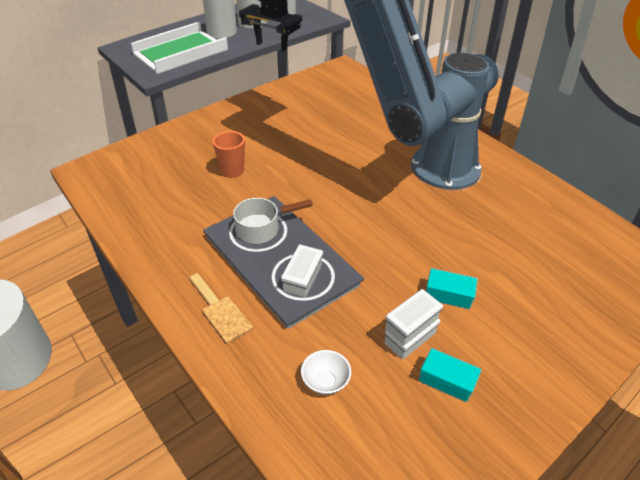

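View pics/top0.png

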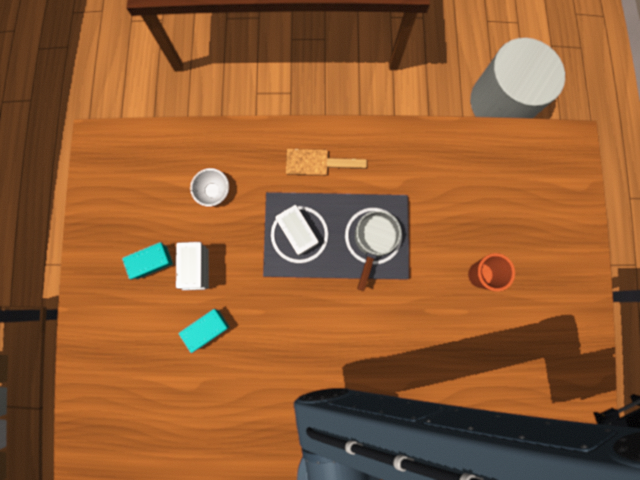

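View pics/wrist0.png

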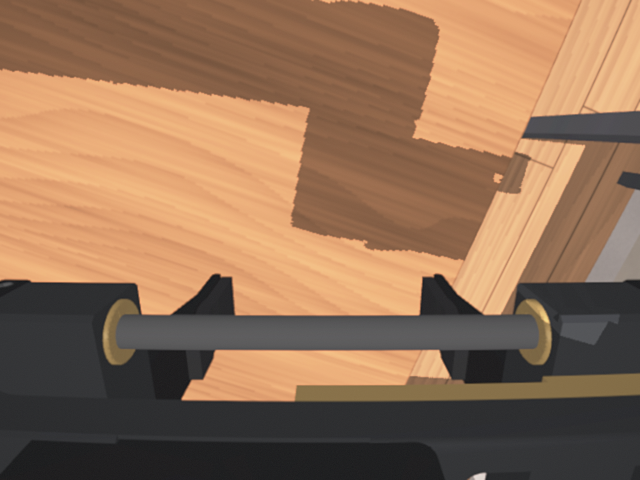

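The scene shows the tin on the left ring (scene ~302,272; top ~297,231) and the pan on the right ring (top 378,233). The column is to the left (top 190,266), between two turquoise decoys. I'll take coarse measurements from crops.

```bash
python3 - <<'E'
from h import *
c=load('top0'); im=cv2.imread('pics/top0.png')
a=cv2.resize(im[180:300,160:420],None,fx=3,fy=3,interpolation=cv2.INTER_CUBIC); cv2.imwrite('pics/topcrop.png',a)
im=cv2.imread('pics/scene0.png')
a=cv2.resize(im[190:370,200:460],None,fx=3,fy=3,interpolation=cv2.INTER_CUBIC); cv2.imwrite('pics/scenecrop.png',a)
for n,u,v,z in [('tin',297,231,.08),('col',189,266,.1),('pan',378,233,.09),('pl',264,277,.03),('pr',409,278,.03),('ptl',265,193,.03),('ptr',408,195,.03),('h',364,288,.075)]: print(n,onz(c,u,v,z).round(3))
E
```

```text
tin [0.612 0.102 0.08 ]
col [0.524 0.36  0.1  ]
pan [ 0.606 -0.095  0.09 ]
pl [0.502 0.187 0.03 ]
pr [ 0.5  -0.18  0.03]
ptl [0.72  0.188 0.03 ]
ptr [ 0.715 -0.184  0.03 ]
h [ 0.473 -0.061  0.075]
```

View pics/topcrop.png

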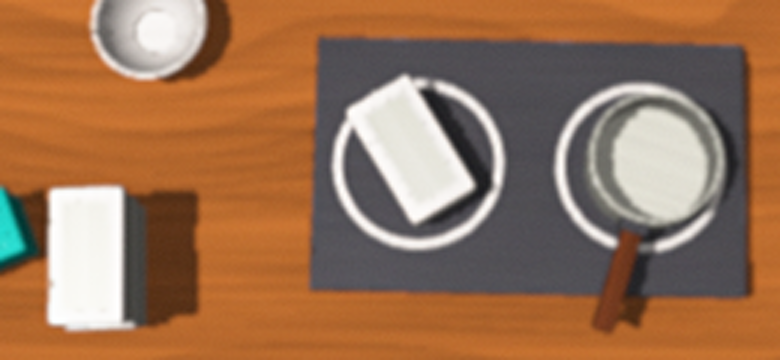

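View pics/scenecrop.png

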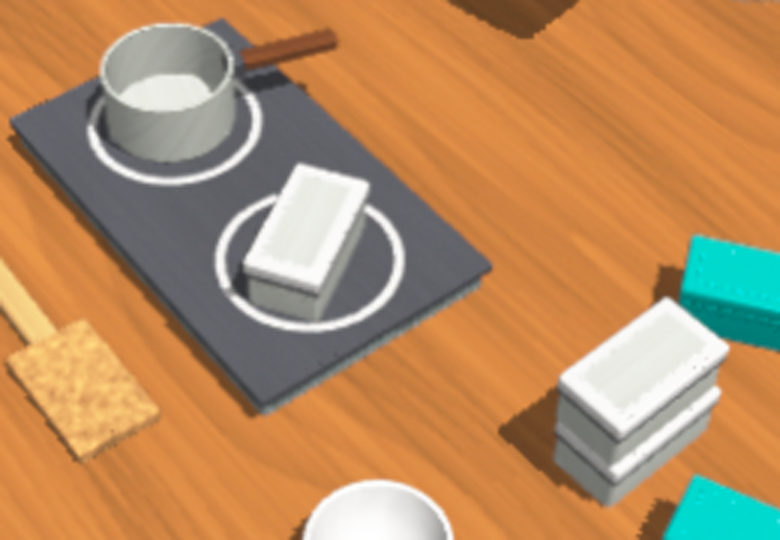

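```bash
cat >> h.py <<'E'
def go(pos,yaw_deg,o=None):
    """row (mm,deg in tool axes) to TCP pos, pointing down, tool x yaw"""
    o=o or robot.get_obs(); R0=R.from_quat(o['tool_rot']); 
    y=np.radians(yaw_deg); X=np.array([np.cos(y),np.sin(y),0]);Z=np.array([0,0,-1.]);Y=np.cross(Z,X)
    Rt=R.from_matrix(np.c_[X,Y,Z])
    s=R0.inv().apply(np.array(pos)-o['position'])*1000; r=(R0.inv()*Rt).as_rotvec(degrees=True)
    print('row',s.round(1),r.round(2),'dist',np.linalg.norm(s).round(1)); return s,r
def st():
    o=robot.get_obs(); y=R.from_quat(o['tool_rot']).as_matrix(); print('t',round(float(o['time']),2),'p',np.array(o['position']).round(4),'yaw',round(float(np.degrees(np.arctan2(y[1,0],y[0,0]))),2),'z',y[:,2].round(3),'F',np.array(o['ft_force']).round(1),'w',round(float(o['grip_width']),4),'q6',round(float(o['q'][5]),2))
E
python3 - <<'E'
from h import *
c=load('wrist0'); print(att(c).round(3))
st(); go([.44,.1,.30],0)
E
```

```text
[[ 0.33  -0.909 -0.255]
 [-0.944 -0.318 -0.088]
 [-0.001  0.269 -0.963]]
t 0.15 p [ 0.2059 -0.5895  0.2218] yaw 19.24 z [-0.     0.002 -1.   ] F [0.7 0.4 0.4] w 0.0875 q6 -0.18
row [ 448.3 -574.   -77.1] [-0.1  -0.   19.24] dist 732.4
```

```bash
python3 - <<'E'
from h import *
go([.57,.1,.30],0)
E
```

```text
row [ 571.  -531.2  -77.2] [-0.1  -0.   19.24] dist 783.7
```

>>> {"api": "carry_out", "payload": {
  "series": [
    [571,-531,-77,0,0,19.2,1],
    [571,-531,-77,0,0,19.2,1],
    [571,-531,-77,0,0,19.2,1],
    [571,-531,-77,0,0,19.2,1],
    [571,-531,-77,0,0,19.2,1],
    [571,-531,-77,0,0,19.2,1],
    [571,-531,-77,0,0,19.2,1],
    [571,-531,-77,0,0,19.2,1]
  ]
}}

```text
time: 1.15
position: [0.4388, -0.1482, 0.2721]
tool_rot: [1.0, 0.0, 0.0, -0.001]
ft_force: [0.8, -1.4, 0.5]
grip_width: 0.0877
```

```bash
python3 - <<'E'
from h import *
st();go([.57,.1,.30],0)
E
```

```text
t 1.15 p [ 0.4388 -0.1482  0.2721] yaw 0.02 z [ 0.     0.001 -1.   ] F [ 0.8 -1.4  0.5] w 0.0877 q6 1.0
row [ 131.3 -248.1  -27.6] [-0.08 -0.    0.02] dist 282.1
```

>>> {"api": "carry_out", "payload": {
  "series": [
    [131,-248,-28,0,0,0,1],
    [131,-248,-28,0,0,0,1],
    [131,-248,-28,0,0,0,1],
    [131,-248,-28,0,0,0,1],
    [131,-248,-28,0,0,0,1],
    [131,-248,-28,0,0,0,1],
    [131,-248,-28,0,0,0,1]
  ]
}}

```text
time: 2.02
position: [0.5689, 0.0994, 0.2999]
tool_rot: [1.0, 0.0, -0.001, -0.0]
ft_force: [-0.2, -0.3, 0.4]
grip_width: 0.0873
```

```bash
python3 - <<'E'
from h import *
st();snap('wrist','w1')
E
```

```text
t 2.02 p [0.5689 0.0994 0.2999] yaw 0.03 z [-0.002  0.001 -1.   ] F [-0.2 -0.3  0.4] w 0.0873 q6 1.55
```

View pics/w1.png

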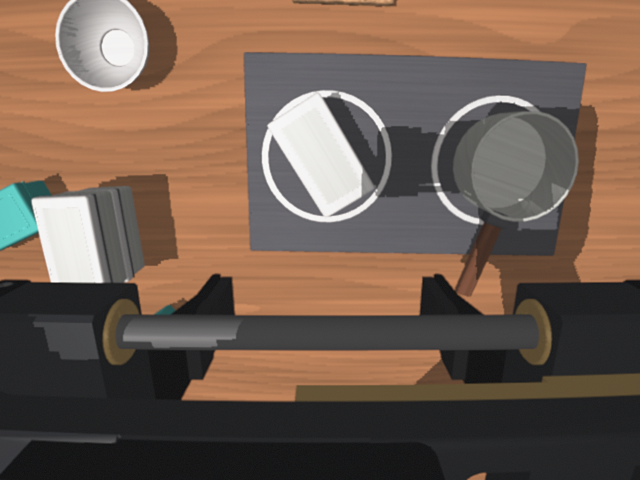

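Wrist view 1: tin lid at about (320,155), pan at (520,165), and the column partly cut off at (70,240). I'll take a second wrist view further back and to the left.

>>> {"api": "carry_out", "payload": {
  "series": [
    [-100,-170,0,0,0,0,1],
    [-100,-170,0,0,0,0,1],
    [-100,-170,0,0,0,0,1],
    [-100,-170,0,0,0,0,1],
    [-100,-170,0,0,0,0,1],
    [-100,-170,0,0,0,0,1]
  ]
}}

```text
time: 2.82
position: [0.47, 0.2674, 0.3003]
tool_rot: [1.0, -0.001, -0.001, -0.0]
ft_force: [-0.9, -0.5, -0.5]
grip_width: 0.0868
```

```bash
python3 - <<'E'
from h import *
st();snap('wrist','w2')
E
```

```text
t 2.83 p [0.47   0.2674 0.3003] yaw -0.17 z [-0.001  0.    -1.   ] F [-0.9 -0.5 -0.5] w 0.0868 q6 1.88
```

View pics/w2.png

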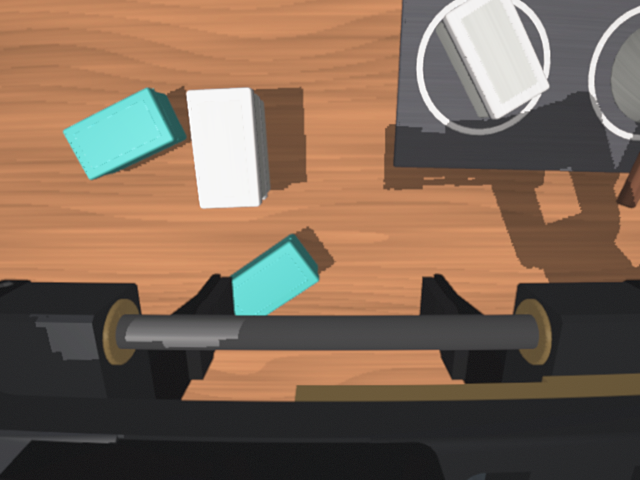

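```bash
python3 - <<'E'
from h import *
a=cv2.imread('pics/w1.png'); b=cv2.imread('pics/w2.png')
i=lambda x,r,c,f:cv2.resize(x[r[0]:r[1],c[0]:c[1]],None,fx=f,fy=f,interpolation=cv2.INTER_CUBIC)
cv2.imwrite('pics/z1.png',np.hstack([i(a,(80,230),(250,400),2.6),i(b,(0,150),(405,555),2.6)]))
cv2.imwrite('pics/z2.png',np.hstack([i(a,(180,290),(20,150),3.05),i(b,(75,220),(170,300),3)[:335]]))
E
```

```text
Traceback (most recent call last):
ValueError: all the input array dimensions except for the concatenation axis must match exactly, but along dimension 0, the array at index 0 has size 336 and the array at index 1 has size 335
```

View pics/z1.png

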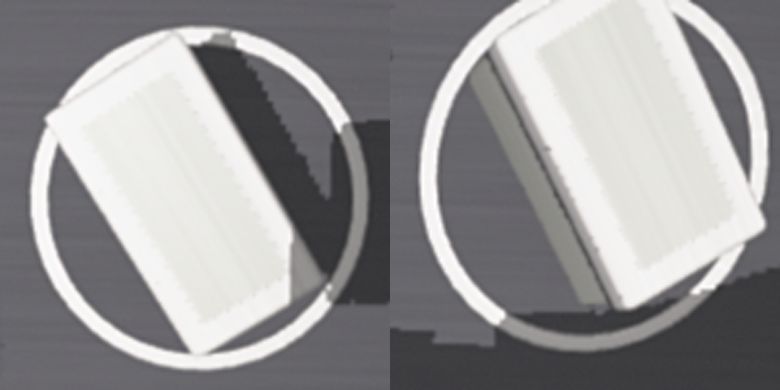

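```bash
python3 - <<'E'
from h import *
a=cv2.imread('pics/w1.png'); b=cv2.imread('pics/w2.png')
i=lambda x,r,c,f:cv2.resize(x[r[0]:r[1],c[0]:c[1]],None,fx=f,fy=f,interpolation=cv2.INTER_CUBIC)
cv2.imwrite('pics/z2.png',i(b,(75,225),(110,320),3.7))
c1=load('w1');c2=load('w2')
m=lambda U,V,u0,v0,f:((U+.5)/f-.5+u0,(V+.5)/f-.5+v0)
w1=dict(A=m(46,118,250,80,2.6),B=m(183,34,250,80,2.6),C=m(322,285,250,80,2.6),D=m(200,355,250,80,2.6))
w2=dict(A=m(100,45,405,0,2.6),C=m(375,227,405,0,2.6),D=m(235,308,405,0,2.6))
for k in w2: print(k,'tri',tri([(c1,*w1[k]),(c2,*w2[k])]).round(4),'w2@.08',onz(c2,*w2[k],.08).round(4))
P={k:onz(c1,*w1[k],.08) for k in w1}
for k in P: print(k,P[k].round(4))
ctr=sum(P.values())/4; d=(P['A']+P['B']-P['C']-P['D'])/2; w=(P['B']+P['C']-P['A']-P['D'])/2
print(ctr.round(4),np.linalg.norm(d).round(4),np.degrees(np.arctan2(d[1],d[0])).round(2),np.linalg.norm(w).round(4),np.degrees(np.arctan2(w[1],w[0])).round(2))
E
```

```text
A tri [0.6475 0.1581 0.0719] w2@.08 [0.6452 0.1603 0.08  ]
C tri [0.5854 0.0524 0.0793] w2@.08 [0.5857 0.0531 0.08  ]
D tri [0.5559 0.0998 0.0723] w2@.08 [0.5559 0.1033 0.08  ]
A [0.6476 0.157  0.08  ]
B [0.6772 0.1059 0.08  ]
C [0.5851 0.0523 0.08  ]
D [0.5572 0.0996 0.08  ]
[0.6168 0.1037 0.08  ] 0.1068 31.31 0.057 -59.71
```

View pics/z2.png

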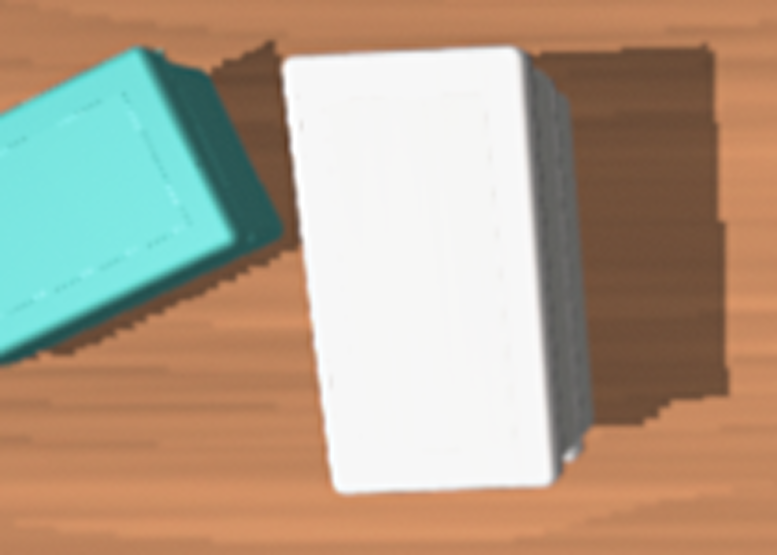

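```bash
python3 - <<'E'
from h import *
a=cv2.imread('pics/w1.png');
cv2.imwrite('pics/z3.png',cv2.resize(a[180:290,20:150],None,fx=5,fy=5,interpolation=cv2.INTER_CUBIC))
c2=load('w2')
m=lambda U,V,u0,v0,f:((U+.5)/f-.5+u0,(V+.5)/f-.5+v0)
w=[m(*p,110,75,3.7) for p in [(284,58),(520,47),(553,485),(336,493)]]
P=np.array([onz(c2,*p,.1) for p in w]); print(P.round(4)); print(P.mean(0).round(4))
for v in (P[0]-P[3],P[1]-P[2],P[1]-P[0],P[2]-P[3]): print(np.linalg.norm(v).round(4),np.degrees(np.arctan2(v[1],v[0])).round(2))
E
```

```text
[[0.58   0.394  0.1   ]
 [0.5817 0.3359 0.1   ]
 [0.4734 0.3328 0.1   ]
 [0.4716 0.3903 0.1   ]]
[0.5267 0.3633 0.1   ]
0.1085 1.95
0.1083 1.6
0.0582 -88.28
0.0575 -88.14
```

View pics/z3.png

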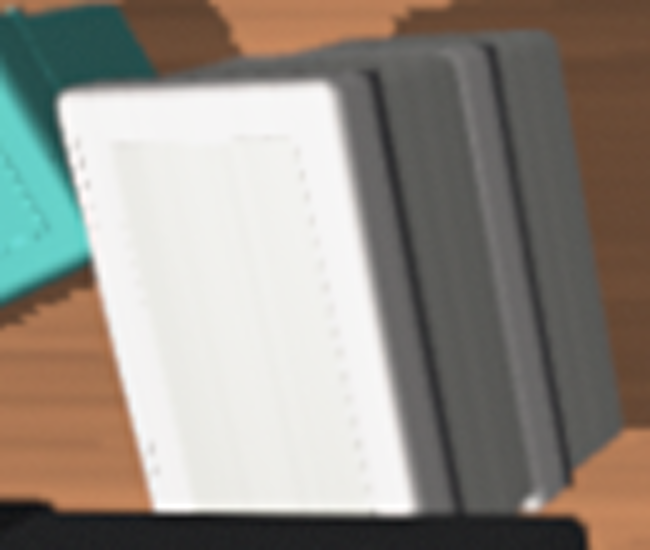

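```bash
python3 - <<'E'
from h import *
c1=load('w1');c2=load('w2')
m=lambda U,V,u0,v0,f:((U+.5)/f-.5+u0,(V+.5)/f-.5+v0)
print(tri([(c1,*m(60,90,20,180,5)),(c2,*m(284,58,110,75,3.7))]),tri([(c1,*m(340,82,20,180,5)),(c2,*m(520,47,110,75,3.7))]))
ct=load('top0')
# top view corners crop x3 offset 160,180
P=np.array([onz(ct,*m(*p,160,180,3),.1) for p in [(48,187),(123,186),(123,322),(50,326)]]);print('top col',P.mean(0))
P=np.array([onz(ct,*m(*p,160,180,3),.08) for p in [(347,115),(406,75),(475,185),(414,224)]]);print('top tin',P.mean(0))
cs=load('scene0')
P=np.array([onz(cs,*m(*p,200,190,3),.1) for p in [(558,380),(667,298),(728,345),(617,435)]]);print('scene col',P.mean(0))
P=np.array([onz(cs,*m(*p,200,190,3),.08) for p in [(245,265),(298,164),(369,185),(316,290)]]);print('scene tin',P.mean(0))
# ring left by colour in w1 : plate corners, both cams
E
```

```text
[0.58040012 0.39532496 0.09642801] [0.58184627 0.33643833 0.0961764 ]
top col [0.52691671 0.3623355  0.1       ]
top tin [0.61568217 0.10357964 0.08      ]
scene col [0.53088339 0.36536433 0.1       ]
scene tin [0.62116115 0.10834896 0.08      ]
```

```bash
python3 - <<'E'
from h import *
go([.616,.104,.14],31.2)
E
```

```text
row [146.7 163.  160. ] [ -0.05   0.06 -31.38] dist 271.5
```

>>> {"api": "carry_out", "payload": {
  "series": [
    [147,163,50,0,0,-31.4,1],
    [147,163,50,0,0,-31.4,1],
    [147,163,50,0,0,-31.4,1],
    [147,163,160,0,0,-31.4,1],
    [147,163,160,0,0,-31.4,1],
    [147,163,160,0,0,-31.4,1],
    [147,163,160,0,0,-31.4,1],
    [147,163,160,0,0,-31.4,1]
  ]
}}

```text
time: 3.88
position: [0.618, 0.1044, 0.1432]
tool_rot: [0.963, 0.269, 0.002, 0.0]
ft_force: [-0.2, 0.8, 0.4]
grip_width: 0.087
```

```bash
python3 - <<'E'
from h import *
st();go([.616,.104,.04],31.2);snap('wrist','w3')
E
```

```text
t 3.88 p [0.618  0.1044 0.1432] yaw 31.24 z [ 0.004  0.001 -1.   ] F [-0.2  0.8  0.4] w 0.087 q6 1.01
row [ -2.3  -0.9 103.2] [ 0.1  -0.24  0.04] dist 103.2
```

View pics/w3.png

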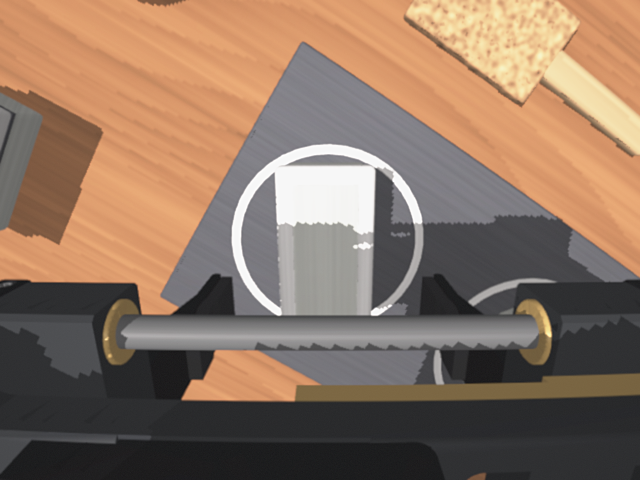

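The tin is centred between the fingers (columns 277–376 against a jaw centre of about 327) and square to them. Next I descend and grip.

>>> {"api": "carry_out", "payload": {
  "series": [
    [-2,-1,50,0,0,0,1],
    [-2,-1,85,0,0,0,1],
    [-2,-1,103,0,-0.2,0,1],
    [-2,-1,103,0,-0.2,0,1],
    [-2,-1,103,0,-0.2,0,-1],
    [-2,-1,103,0,-0.2,0,-1],
    [-2,-1,103,0,-0.2,0,-1],
    [-2,-1,103,0,-0.2,0,-1]
  ],
  "force": 35
}}

```text
time: 4.92
position: [0.6164, 0.1044, 0.0409]
tool_rot: [0.963, 0.269, 0.001, 0.001]
ft_force: [0.3, 0.1, 3.8]
grip_width: 0.06
```

```bash
python3 - <<'E'
from h import *
st();c=load('w3');print(onz(c,277,168,.08),onz(c,376,167,.08))
E
```

```text
t 4.92 p [0.6164 0.1044 0.0409] yaw 31.26 z [ 0.003 -0.001 -1.   ] F [0.3 0.1 3.8] w 0.06 q6 1.02
[0.64793761 0.15665542 0.08      ] [0.67855434 0.10732257 0.08      ]
```

>>> {"api": "carry_out", "payload": {
  "series": [
    [0,0,-10,0,0,0,-1],
    [0,0,-40,0,0,0,-1],
    [0,0,-90,0,0,0,-1],
    [0,0,-130,0,0,0,-1],
    [0,0,-150,0,0,0,-1],
    [0,0,-150,0,0,0,-1]
  ]
}}

```text
time: 5.68
position: [0.6168, 0.1046, 0.1927]
tool_rot: [0.963, 0.269, 0.003, 0.001]
ft_force: [0.0, -0.7, -4.4]
grip_width: 0.06
```

```bash
python3 - <<'E'
from h import *
st();go([.527,.363,.19],1.8);snap('scene','s4')
E
```

```text
t 5.67 p [0.6168 0.1046 0.1927] yaw 31.27 z [ 0.006 -0.001 -1.   ] F [ 0.  -0.7 -4.4] w 0.06 q6 1.02
row [  57.3 -267.5    1.9] [ 0.17 -0.32 29.46] dist 273.6
```

View pics/s4.png

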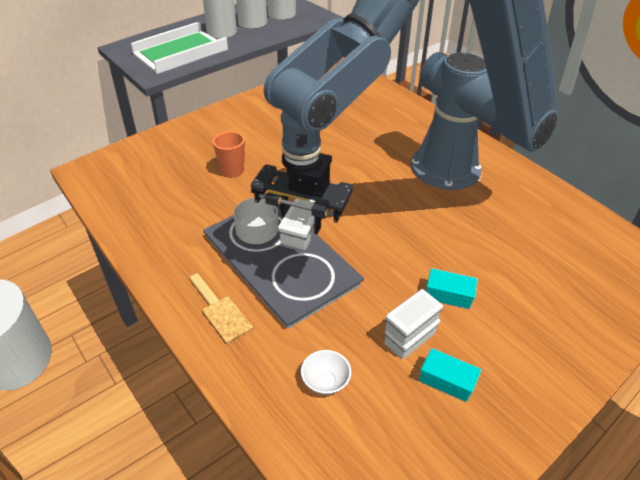

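The tin is held level above the plate. Next I carry it over the column.

>>> {"api": "carry_out", "payload": {
  "series": [
    [8,-38,2,0,0,4,-1],
    [18,-85,2,0,0,10,-1],
    [29,-135,2,0,0,16,-1],
    [39,-180,2,0,0,21,-1],
    [48,-225,2,0,-0.3,25,-1],
    [55,-255,2,0,-0.3,28,-1],
    [57.3,-267.5,2,0,-0.3,29.5,-1],
    [57.3,-267.5,2,0,-0.3,29.5,-1]
  ]
}}

```text
time: 6.72
position: [0.5239, 0.3633, 0.1862]
tool_rot: [1.0, 0.017, -0.003, 0.002]
ft_force: [0.6, -0.6, -5.1]
grip_width: 0.0596
```

```bash
python3 - <<'E'
from h import *
st();go([.527,.363,.125],1.8);snap('scene','s5');snap('top','t5');snap('wrist','w5')
im=cv2.imread('pics/s5.png')[200:400,330:530];im2=cv2.imread('pics/t5.png')[190:340,120:270]
cv2.imwrite('pics/z5.png',np.hstack([cv2.resize(im,(400,400),interpolation=cv2.INTER_CUBIC),cv2.resize(im2,(400,400),interpolation=cv2.INTER_CUBIC)]))
E
```

```text
t 6.72 p [0.5239 0.3633 0.1862] yaw 1.9 z [-0.007 -0.005 -1.   ] F [ 0.6 -0.6 -5.1] w 0.0596 q6 1.97
row [ 3.5  0.1 61.2] [0.26 0.38 0.1 ] dist 61.3
```

View pics/z5.png

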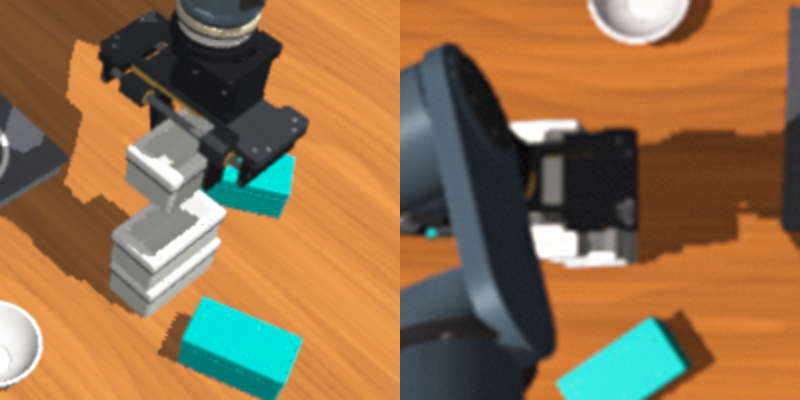

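View pics/w5.png

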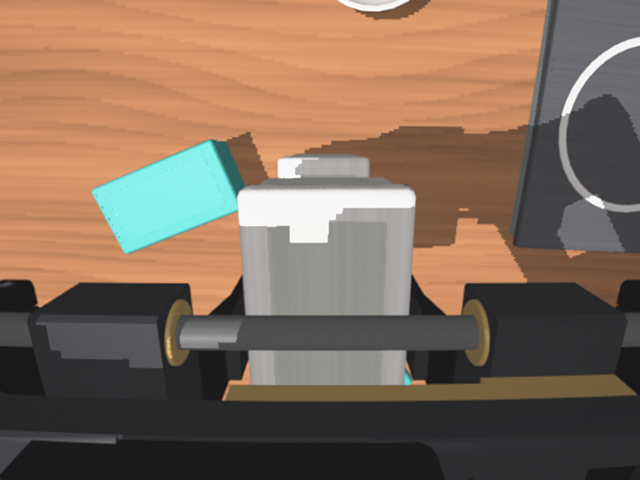

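```bash
python3 - <<'E'
from h import *
im=cv2.imread('pics/w5.png')[140:240,220:430]; cv2.imwrite('pics/z6.png',cv2.resize(im,None,fx=3.7,fy=3.7,interpolation=cv2.INTER_CUBIC))
c=load('w5')
for u,v,z in [(279,157,.1),(369,157,.1),(240,188,.225),(414,187,.225)]: print(onz(c,u,v,z).round(4))
E
```

```text
[0.581  0.3941 0.1   ]
[0.5828 0.3363 0.1   ]
[0.58   0.3923 0.225 ]
[0.5821 0.3356 0.225 ]
```

View pics/z6.png

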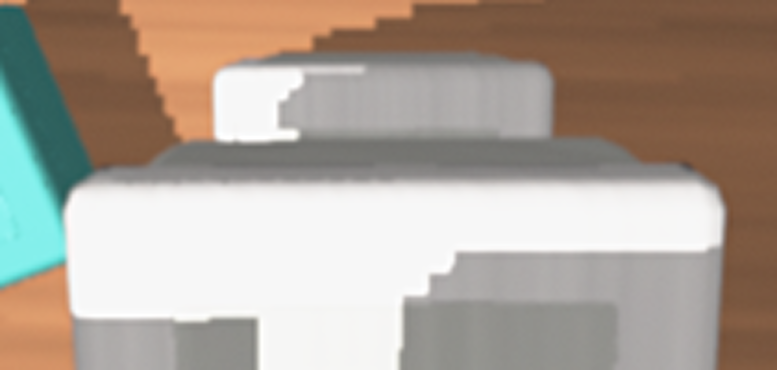

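```bash
python3 - <<'E'
from h import *
go([.526,.364,.120],1.8)
E
```

```text
row [ 0.8 -2.3 67.3] [ 0.23  0.25 -0.05] dist 67.4
```

>>> {"api": "carry_out", "payload": {
  "series": [
    [1,-2,20,0.2,0.3,0,-1],
    [1,-2,40,0.2,0.3,0,-1],
    [1,-2,58,0.2,0.3,0,-1],
    [1,-2,67,0.2,0.3,0,-1],
    [1,-2,67,0.2,0.3,0,-1],
    [1,-2,67,0.2,0.3,0,-1]
  ]
}}

```text
time: 7.62
position: [0.5268, 0.364, 0.121]
tool_rot: [1.0, 0.015, 0.001, -0.0]
ft_force: [0.7, -0.1, -3.6]
grip_width: 0.06
```

```bash
python3 - <<'E'
from h import *
st();snap('wrist','w6');snap('scene','s6');st()
im=cv2.imread('pics/w6.png')[140:240,220:430]; cv2.imwrite('pics/z7.png',cv2.resize(im,None,fx=3.7,fy=3.7,interpolation=cv2.INTER_CUBIC))
im=cv2.imread('pics/s6.png')[240:370,360:480]; cv2.imwrite('pics/z8.png',cv2.resize(im,None,fx=4.5,fy=4.5,interpolation=cv2.INTER_CUBIC))
E
```

```text
t 7.62 p [0.5268 0.364  0.121 ] yaw 1.75 z [ 0.002  0.    -1.   ] F [ 0.7 -0.1 -3.6] w 0.06 q6 1.97
t 7.72 p [0.5268 0.364  0.1212] yaw 1.75 z [ 0.003  0.    -1.   ] F [-0.1 -0.  -2.9] w 0.0597 q6 1.97
```

View pics/z7.png

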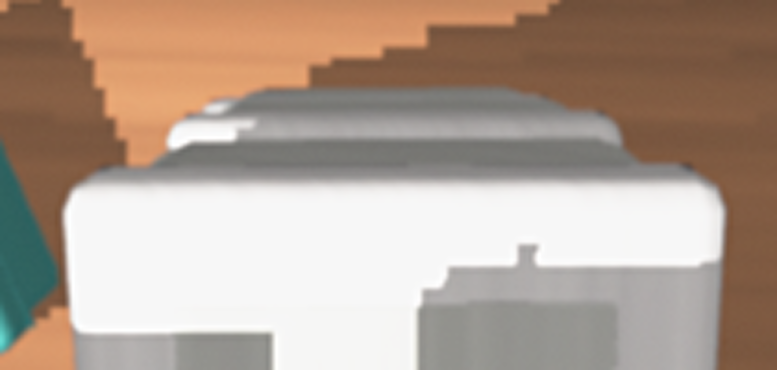

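View pics/z8.png

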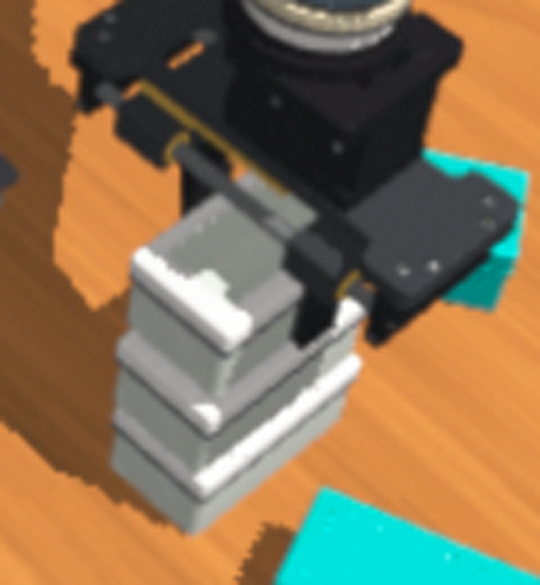

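```bash
python3 - <<'E'
from h import *
c=load('w6'); m=lambda U,V:((U+.5)/3.7-.5+220,(V+.5)/3.7-.5+140)
for U,V,z in [(395,115,.1),(395,181,.1603),(395,112,.1),(395,90,.05)]: print(onz(c,*m(U,V),z).round(4))
c=load('w5')
for U,V,z in [(395,64,.1),(395,181,.2253)]: print(onz(c,*m(U,V),z).round(4))
E
```

```text
[0.582  0.3658 0.1   ]
[0.5822 0.3657 0.1603]
[0.5824 0.3658 0.1   ]
[0.5811 0.3658 0.05  ]
[0.582  0.3637 0.1   ]
[0.5807 0.3642 0.2253]
```

The held tin and the column agree to about 0.5 mm: rim centres are both at crop column 395, and front edges at x = 0.582. I'll lower it gently.

>>> {"api": "carry_out", "payload": {
  "series": [
    [0,0,4,0,0,0,-1],
    [0,0,7,0,0.1,0,-1],
    [0,0,8.5,0,0.1,0,-1],
    [0,0,9.5,0,0.1,0,-1],
    [0,0,10,0,0.1,0,-1],
    [0,0,10,0,0.1,0,-1]
  ]
}}

```text
time: 8.48
position: [0.5269, 0.364, 0.1112]
tool_rot: [1.0, 0.015, 0.002, -0.0]
ft_force: [0.3, -1.1, -3.4]
grip_width: 0.0596
```

```bash
python3 - <<'E'
from h import *
st()
E
```

```text
t 8.47 p [0.5269 0.364  0.1112] yaw 1.75 z [ 0.004  0.    -1.   ] F [ 0.3 -1.1 -3.4] w 0.0596 q6 1.97
```

Not bearing yet, since F is still about the held weight (-3.5 N). I'll go lower in small steps.

>>> {"api": "carry_out", "payload": {
  "series": [
    [0,0,0.5,0,0.2,0,-1],
    [0,0,0.8,0,0.2,0,-1],
    [0,0,1,0,0.2,0,-1],
    [0,0,1,0,0.2,0,-1]
  ]
}}

```text
time: 8.98
position: [0.5271, 0.3641, 0.111]
tool_rot: [1.0, 0.015, 0.004, -0.0]
ft_force: [-1.5, -0.7, 4.9]
grip_width: 0.0597
```

```bash
python3 - <<'E'
from h import *
for _ in range(1): st()
E
```

```text
t 8.97 p [0.5271 0.3641 0.111 ] yaw 1.76 z [ 0.008  0.001 -1.   ] F [-1.5 -0.7  4.9] w 0.0597 q6 1.97
```

>>> {"api": "carry_out", "payload": {
  "series": [
    [0,0,0,0,-0.3,0,-1],
    [0,0,0,0,-0.4,0,0.5],
    [0,0,0,0,-0.4,0,0.8],
    [0,0,0,0,-0.4,0,1],
    [0,0,0,0,-0.4,0,1],
    [0,0,0,0,-0.4,0,1]
  ]
}}

```text
time: 9.72
position: [0.5271, 0.3641, 0.111]
tool_rot: [1.0, 0.015, 0.001, -0.0]
ft_force: [0.3, -0.2, -0.6]
grip_width: 0.0863
```

```bash
python3 - <<'E'
from h import *
st()
E
```

```text
t 9.72 p [0.5271 0.3641 0.111 ] yaw 1.76 z [ 0.002  0.    -1.   ] F [ 0.3 -0.2 -0.6] w 0.0863 q6 1.97
```

>>> {"api": "carry_out", "payload": {
  "series": [
    [0,0,-30,0,0,0,1],
    [0,0,-80,0,0,0,1],
    [0,0,-140,0,0,0,1],
    [-10,30,-190,0,0,0,1],
    [-40,90,-190,0,0,0,1],
    [-40,130,-190,0,0,0,1],
    [-40,130,-190,0,0,0,1],
    [-40,130,-190,0,0,0,1]
  ]
}}

```text
time: 10.72
position: [0.4912, 0.2332, 0.3011]
tool_rot: [1.0, 0.015, 0.001, -0.001]
ft_force: [-0.0, -1.0, 0.5]
grip_width: 0.0868
```

```bash
python3 - <<'E'
from h import *
st();snap('wrist','w7');snap('scene','s7')
E
```

```text
t 10.72 p [0.4912 0.2332 0.3011] yaw 1.73 z [ 0.002  0.001 -1.   ] F [-0.  -1.   0.5] w 0.0868 q6 1.78
```

View pics/w7.png

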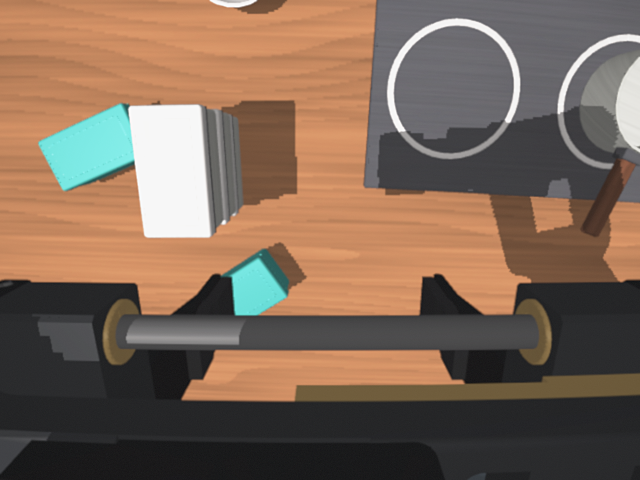

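View pics/s7.png

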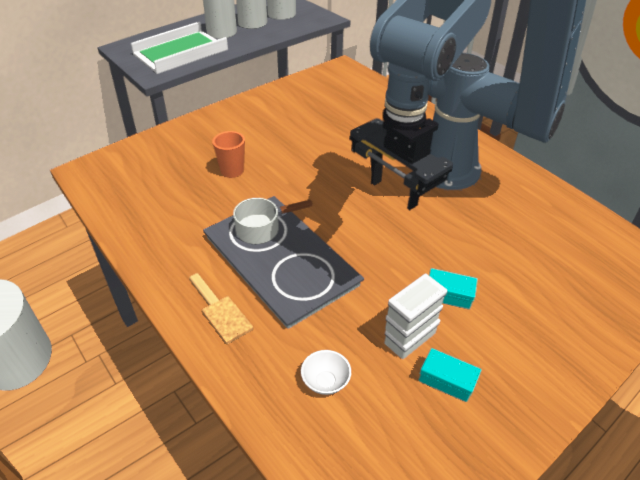

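The third tin sits flush on the column in both views, and the left ring is free (w7 ~453,88). Next is a view of both rings and the pan.

```bash
python3 - <<'E'
from h import *
go([.54,0,.30],0)
E
```

```text
row [ 41.5 235.3   0.6] [-0.06 -0.1   1.82] dist 238.9
```

>>> {"api": "carry_out", "payload": {
  "series": [
    [42,235,0,0,0,1.8,1],
    [42,235,0,0,0,1.8,1],
    [42,235,0,0,0,1.8,1],
    [42,235,0,0,0,1.8,1],
    [42,235,0,0,0,1.8,1],
    [42,235,0,0,0,1.8,1]
  ]
}}

```text
time: 11.58
position: [0.5405, 0.0014, 0.3002]
tool_rot: [1.0, 0.0, 0.0, -0.001]
ft_force: [0.3, 0.9, 0.1]
grip_width: 0.0868
```

```bash
python3 - <<'E'
from h import *
st();snap('wrist','w8');snap('top','t8')
E
```

```text
t 11.57 p [0.5405 0.0014 0.3002] yaw 0.06 z [ 0.001  0.002 -1.   ] F [0.3 0.9 0.1] w 0.0868 q6 1.36
```

View pics/w8.png

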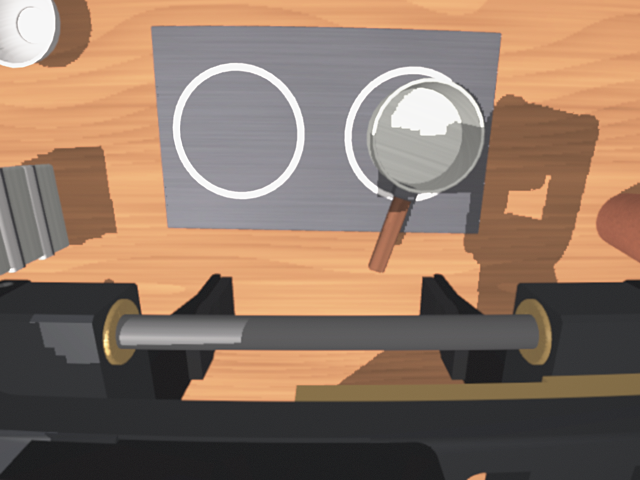

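```bash
cat > m.py <<'E'
from h import *
def circ(P):
    x,y=P[:,0],P[:,1]; s=np.linalg.lstsq(np.c_[2*x,2*y,np.ones(len(x))],x*x+y*y,rcond=None)[0]
    return s[0],s[1],np.sqrt(s[2]+s[0]**2+s[1]**2)
def ringmask(c,rect,thr=215):
    g=cv2.cvtColor(c['pixels'],cv2.COLOR_RGB2GRAY); u0,v0,u1,v1=rect
    v,u=np.nonzero(g[v0:v1,u0:u1]>thr); return np.c_[u+u0,v+v0]
def cast(c,px,z): return np.array([onz(c,u,v,z) for u,v in px])
def ring(c,rect,thr=215):
    P=cast(c,ringmask(c,rect,thr),.03)
    for _ in range(4):
        x,y,r=circ(P); d=np.hypot(P[:,0]-x,P[:,1]-y)-r; P=P[abs(d)<max(.004,2*np.std(d))]
    return np.round([x,y,r*2],4),len(P)
def handle(c,rect):
    h=cv2.cvtColor(c['pixels'],cv2.COLOR_RGB2HSV); u0,v0,u1,v1=rect; s=h[v0:v1,u0:u1]
    m=((s[...,0]<12)|(s[...,0]>170))&(s[...,1]>90)&(s[...,2]<190)
    n,l,st_,_=cv2.connectedComponentsWithStats(m.astype(np.uint8)); k=1+np.argmax(st_[1:,4]); v,u=np.nonzero(l==k)
    return np.c_[u+u0,v+v0]
E
python3 - <<'E'
from m import *
for n,rl in [('w8',(165,55,315,205)),('w7',(380,10,525,165))]:
    c=load(n); print(n,'ringL',ring(c,rl,200))
c=load('w8')
P=np.array([onz(c,*p,.03) for p in [(152,27),(500,33),(480,234),(168,228)]]); print(P.round(4),P.mean(0).round(4))
for v in (P[0]-P[1],P[3]-P[2]): print('yaw',np.degrees(np.arctan2(v[1],v[0])).round(2)-90,np.linalg.norm(v).round(4))
px=handle(c,(360,190,420,280)); print(len(px),px.min(0),px.max(0))
Q=cast(c,px,.081); l=cv2.fitLine(Q[:,:2].astype(np.float32),cv2.DIST_HUBER,0,.001,.001).ravel(); print('handle line',l, np.degrees(np.arctan2(l[1],l[0])))
im=c['pixels'][60:290,330:500].copy(); im=cv2.resize(im[...,::-1],None,fx=2.6,fy=2.6,interpolation=cv2.INTER_CUBIC); cv2.imwrite('pics/z9.png',im)
E
```

```text
w8 ringL (array([0.6121, 0.0999, 0.1383]), 2951)
w7 ringL (array([0.6123, 0.0999, 0.1381]), 1783)
[[ 0.7214  0.1853  0.03  ]
 [ 0.7159 -0.1798  0.03  ]
 [ 0.4972 -0.18    0.03  ]
 [ 0.5039  0.1897  0.03  ]] [0.6096 0.0038 0.03  ]
yaw -0.8700000000000045 0.3652
yaw -1.0300000000000011 0.3697
1310 [368 198] [409 271]
handle line [ 0.950393   -0.3110517   0.5094288  -0.06231534] -18.12262
```

View pics/z9.png

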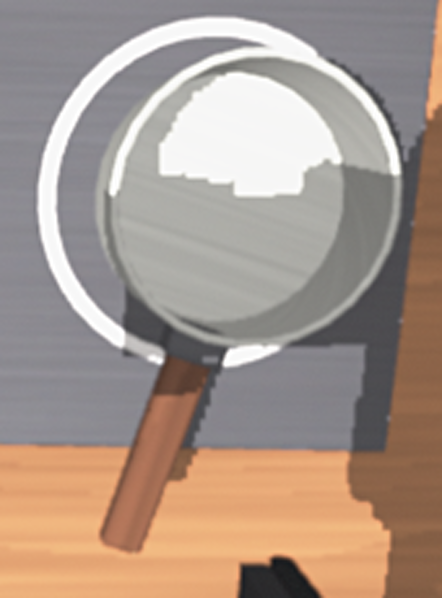

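```bash
python3 - <<'E'
from m import *
c=load('w8'); m=lambda U,V:((U+.5)/2.6-.5+330,(V+.5)/2.6-.5+60)
pts=[(100,195),(255,47),(402,200),(245,345),(140,95),(360,95)]
P=cast(c,[m(*p) for p in pts],.09); print('pan rim',np.round(circ(P),4))
print('ringR',ring(c,(340,60,402,215),200))
tip=m(122,546)
T=onz(c,*tip,.081);print('tip',T.round(4))
c1=load('w1');im=c1['pixels'][200:310,430:530,::-1];cv2.imwrite('pics/z10.png',cv2.resize(im,None,fx=5,fy=5,interpolation=cv2.INTER_CUBIC))
t=load('t8');im=t['pixels'][180:310,330:430,::-1];cv2.imwrite('pics/z11.png',cv2.resize(im,None,fx=4.5,fy=4.5,interpolation=cv2.INTER_CUBIC))
E
```

```text
pan rim [ 0.6089 -0.0924  0.0544]
ringR (array([ 0.6088, -0.0765,  0.1157]), 1178)
tip [ 0.4713 -0.0515  0.081 ]
```

View pics/z10.png

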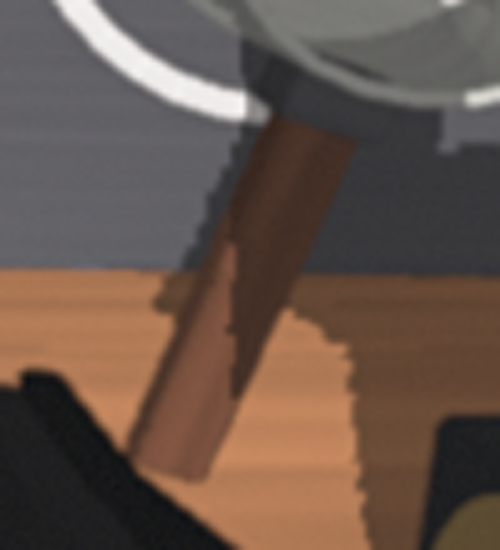

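View pics/z11.png

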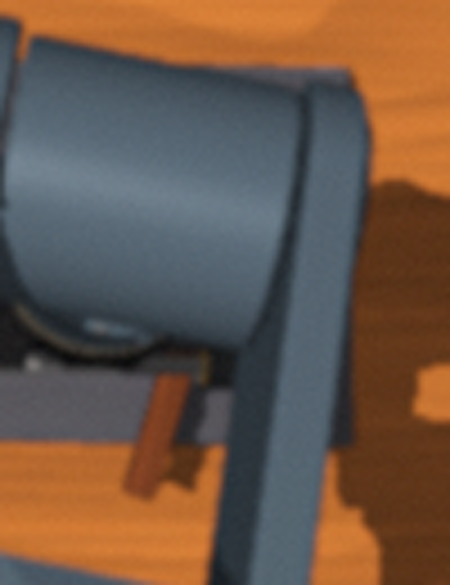

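```bash
python3 - <<'E'
from m import *
c=load('w8');c1=load('w1');t=load('t8')
print(tri([(c,376.7,269.7),(c1,464.0,294.7)]))
print(tri([(c,376.7,269.7),(t,140/4.5+330,493/4.5+180)]))
print(onz(c1,464,294.7,.081),onz(t,140/4.5+330,493/4.5+180,.081))
E
```

```text
[ 0.46996714 -0.05165837  0.07949768]
[ 0.46933668 -0.05300823  0.07566217]
[ 0.46985958 -0.05094069  0.081     ] [ 0.46925582 -0.05310038  0.081     ]
```

```bash
python3 - <<'E'
from m import *
st();go([.5036,-.061,.13],-16.8);go([.5036,-.061,.056],-16.8)
E
```

```text
t 11.68 p [0.5402 0.0021 0.3004] yaw 0.15 z [ 0.001  0.002 -1.   ] F [-0.8 -0.4  0.5] w 0.0871 q6 1.36
row [-37.   63.3 170.3] [-0.1  -0.04 16.95] dist 185.4
row [-37.1  63.4 244.3] [-0.1  -0.04 16.95] dist 255.1
```

>>> {"api": "carry_out", "payload": {
  "series": [
    [-37,63,50,0,0,9,1],
    [-37,63,100,0,0,17,0.2],
    [-37,63,150,0,0,17,0.2],
    [-37,63,170,0,0,17,0.2],
    [-37,63,170,0,0,17,0.2],
    [-37,63,170,0,0,17,0.2]
  ]
}}

```text
time: 12.42
position: [0.5046, -0.06, 0.1313]
tool_rot: [0.989, -0.146, 0.001, -0.001]
ft_force: [0.3, 0.1, -0.9]
grip_width: 0.0535
```

```bash
python3 - <<'E'
from m import *
st();snap('wrist','w9');snap('scene','s9');go([.5036,-.061,.056],-16.8)
E
```

```text
t 12.43 p [ 0.5046 -0.06    0.1313] yaw -16.75 z [ 0.003  0.001 -1.   ] F [ 0.3  0.1 -0.9] w 0.0535 q6 1.52
row [-1.3  1.  75.7] [-0.1  -0.22  0.02] dist 75.7
```

View pics/w9.png

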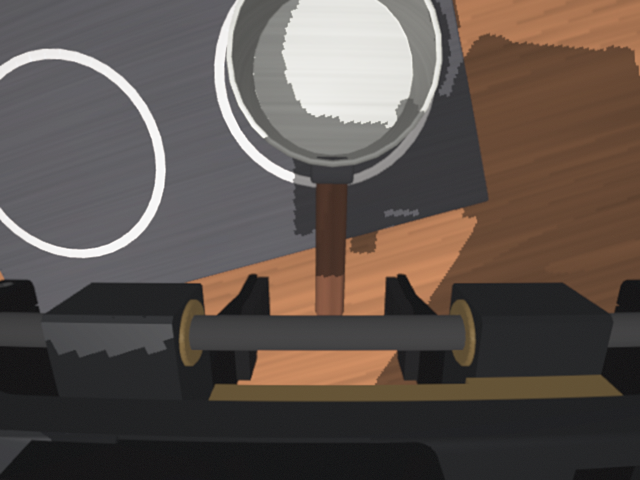

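The handle is vertical in the wrist view at columns 317–345, midway between the jaws. I descend to it.

>>> {"api": "carry_out", "payload": {
  "series": [
    [-1,1.5,40,0,-0.2,0,0.2],
    [-1,1.5,65,0,-0.2,0,0.2],
    [-1,1.5,75,0,-0.2,0,0.2],
    [-1,1.5,75,0,-0.2,0,0.2],
    [-1,1.5,75,0,-0.2,0,0.2]
  ]
}}

```text
time: 13.15
position: [0.5046, -0.0619, 0.0578]
tool_rot: [0.989, -0.146, 0.001, -0.001]
ft_force: [0.6, -0.4, -0.1]
grip_width: 0.052
```

```bash
python3 - <<'E'
from m import *
st();snap('wrist','w10');snap('scene','s10');go([.5036,-.062,.056],-16.8)
E
```

```text
t 13.15 p [ 0.5046 -0.0619  0.0578] yaw -16.78 z [ 0.003  0.001 -1.   ] F [ 0.6 -0.4 -0.1] w 0.052 q6 1.52
row [-0.8  0.5  1.7] [-0.1  -0.14  0.02] dist 1.9
```

View pics/w10.png

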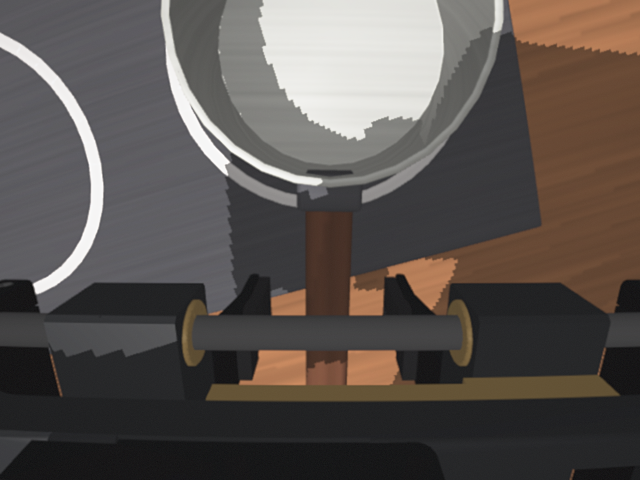

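>>> {"api": "carry_out", "payload": {
  "series": [
    [0,0,1,0,0,0,-0.4],
    [0,0,1,0,0,0,-0.5],
    [0,0,1,0,0,0,-1],
    [0,0,1,0,0,0,-1],
    [0,0,1,0,0,0,-1],
    [0,0,1,0,0,0,-1]
  ],
  "force": 50
}}

```text
time: 14.0
position: [0.5045, -0.0619, 0.0567]
tool_rot: [0.989, -0.146, 0.001, -0.001]
ft_force: [-0.6, 0.3, 0.3]
grip_width: 0.0175
```

```bash
python3 - <<'E'
from m import *
st();print(robot.get_obs()['moment']);snap('wrist','w11');snap('top','t11');c=snap('scene','s11');st();print(robot.get_obs()['moment'])
im=c['pixels'][170:270,210:340,::-1];cv2.imwrite('pics/z12.png',cv2.resize(im,None,fx=5,fy=5,interpolation=cv2.INTER_CUBIC))
E
```

```text
t 14.0 p [ 0.5045 -0.0619  0.0567] yaw -16.81 z [ 0.003  0.001 -1.   ] F [-0.6  0.3  0.3] w 0.0175 q6 1.52
[-0.05826261  0.06691571 -0.20784073]
t 14.15 p [ 0.5044 -0.0618  0.0567] yaw -16.8 z [ 0.003  0.001 -1.   ] F [ 0.3 -1.2 -0. ] w 0.0172 q6 1.52
[-0.04856579  0.0605751  -0.18811597]
```

View pics/w11.png

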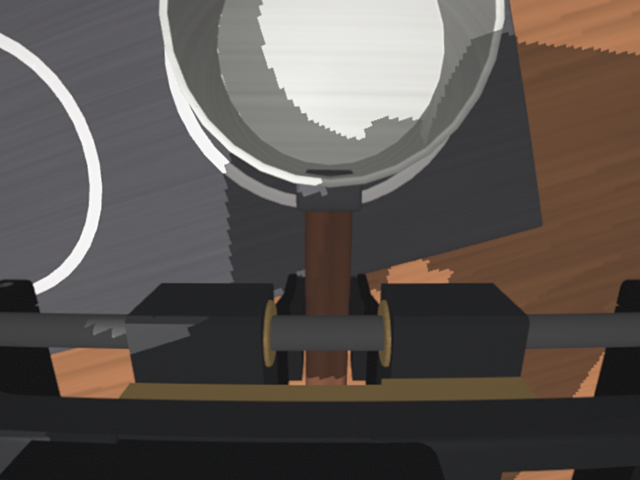

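View pics/z12.png

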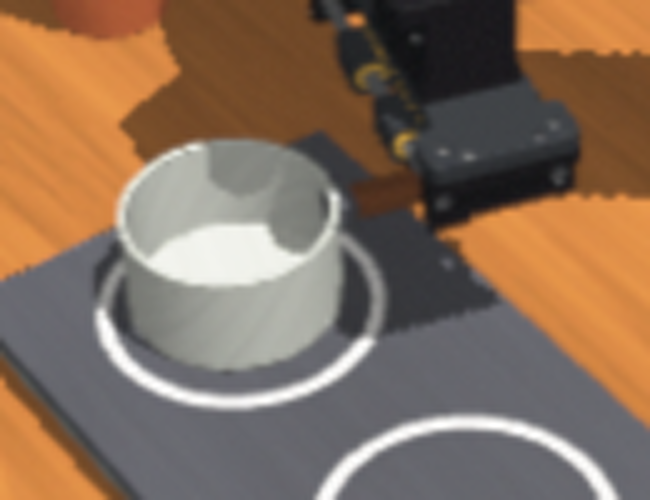

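```bash
cat > slide.py <<'E'
from m import *
import sys
d=.1088; c0=np.array([.6088,-.0934]); c1=np.array([.6122,.0999]); y0,y1=-16.8,-0.95; Z=.0567
def target(s):
    c=c0+(c1-c0)*s; y=y0+(y1-y0)*s; return np.array([*(c-d*np.array([np.cos(np.radians(y)),np.sin(np.radians(y))])),Z]),y
if __name__=='__main__':
    o=robot.get_obs(); st(); R0=R.from_quat(o['tool_rot']); yaw=np.degrees(np.arctan2(R0.as_matrix()[1,0],R0.as_matrix()[0,0]))
    for s in map(float,sys.argv[1:]):
        p,y=target(s); v=R0.inv().apply(p-o['position'])*1000; print(s,v.round(1),'rz',round(yaw-y,2))
E
python3 slide.py .01 .025 .045 .065 .085 .105 .12 .12
```

```text
t 14.15 p [ 0.5044 -0.0618  0.0567] yaw -16.8 z [ 0.003  0.001 -1.   ] F [ 0.3 -1.2 -0. ] w 0.0172 q6 1.52
0.01 [-0.3 -1.5  0. ] rz -0.15
0.025 [-1.1 -3.9  0. ] rz -0.39
0.045 [-2.1 -7.   0. ] rz -0.71
0.065 [ -3.2 -10.1   0. ] rz -1.03
0.085 [ -4.2 -13.2   0. ] rz -1.34
0.105 [ -5.3 -16.3   0. ] rz -1.66
0.12 [ -6.  -18.7   0. ] rz -1.9
0.12 [ -6.  -18.7   0. ] rz -1.9
```

>>> {"api": "carry_out", "payload": {
  "series": [
    [-0.3,-1.5,0,0,0,-0.15,-1],
    [-1.1,-3.9,0,0,0,-0.4,-1],
    [-2.1,-7,0,0,0,-0.7,-1],
    [-3.2,-10.1,0,0,0,-1,-1],
    [-4.2,-13.2,0,0,0,-1.35,-1],
    [-5.3,-16.3,0,0,0,-1.65,-1],
    [-6,-18.7,0,0,0,-1.9,-1],
    [-6,-18.7,0,0,0,-1.9,-1]
  ]
}}

```text
time: 15.15
position: [0.5039, -0.0417, 0.0567]
tool_rot: [0.992, -0.129, 0.001, -0.001]
ft_force: [0.0, -1.5, -0.5]
grip_width: 0.0174
```

```bash
python3 - <<'E'
from m import *
print(robot.get_obs()['moment']);c=snap('scene','s12')
im=c['pixels'][170:270,210:340,::-1];cv2.imwrite('pics/z13.png',cv2.resize(im,None,fx=5,fy=5,interpolation=cv2.INTER_CUBIC))
E
python3 slide.py .14 .165 .195 .225 .255 .285 .31 .32
```

```text
[-0.18304193  0.01115979 -0.23914907]
t 15.2 p [ 0.5039 -0.0418  0.0567] yaw -14.87 z [ 0.002  0.001 -1.   ] F [ 0.3 -1.  -0.5] w 0.0176 q6 1.52
0.14 [-0.6 -2.8  0. ] rz -0.29
0.165 [-1.8 -6.7  0. ] rz -0.69
0.195 [ -3.2 -11.4   0. ] rz -1.16
0.225 [ -4.5 -16.2   0. ] rz -1.64
0.255 [ -5.9 -20.9   0. ] rz -2.12
0.285 [ -7.2 -25.6   0. ] rz -2.59
0.31 [ -8.4 -29.6   0. ] rz -2.99
0.32 [ -8.8 -31.1   0.1] rz -3.15
```

View pics/z13.png

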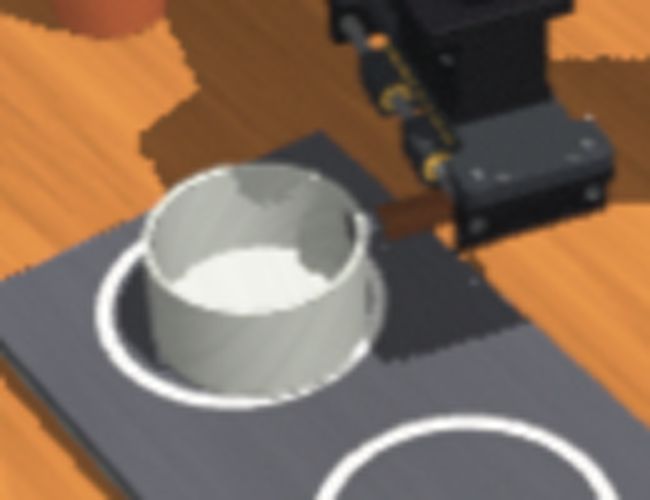

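The pan slides flat, with force near zero and z steady. I continue.

>>> {"api": "carry_out", "payload": {
  "series": [
    [-0.6,-2.8,0,0,0,-0.3,-1],
    [-1.8,-6.7,0,0,0,-0.7,-1],
    [-3.2,-11.4,0,0,0,-1.15,-1],
    [-4.5,-16.2,0,0,0,-1.65,-1],
    [-5.9,-20.9,0,0,0,-2.1,-1],
    [-7.2,-25.6,0,0,0,-2.6,-1],
    [-8.4,-29.6,0,0,0,-3,-1],
    [-8.8,-31.1,0,0,0,-3.15,-1]
  ]
}}

```text
time: 16.2
position: [0.5032, -0.009, 0.0567]
tool_rot: [0.995, -0.102, 0.001, -0.001]
ft_force: [-0.6, -3.5, -2.0]
grip_width: 0.0171
```

```bash
python3 slide.py .345 .375 .405 .435 .465 .495 .525 .54
```

```text
t 16.2 p [ 0.5032 -0.009   0.0567] yaw -11.68 z [ 0.002  0.001 -1.   ] F [-0.6 -3.5 -2. ] w 0.0171 q6 1.53
0.345 [-0.7 -3.6  0. ] rz -0.35
0.375 [-1.7 -8.4  0. ] rz -0.83
0.405 [ -2.8 -13.2   0. ] rz -1.3
0.435 [ -3.8 -18.    0. ] rz -1.78
0.465 [ -4.9 -22.8   0. ] rz -2.25
0.495 [ -5.9 -27.6   0.1] rz -2.73
0.525 [ -6.9 -32.4   0.1] rz -3.21
0.54 [ -7.4 -34.8   0.1] rz -3.44
```

>>> {"api": "carry_out", "payload": {
  "series": [
    [-0.7,-3.6,0.2,0,0,-0.35,-1],
    [-1.7,-8.4,0.3,0,0,-0.8,-1],
    [-2.8,-13.2,0.3,0,0,-1.3,-1],
    [-3.8,-18,0.3,0,0,-1.8,-1],
    [-4.9,-22.8,0.3,0,0,-2.25,-1],
    [-5.9,-27.6,0.3,0,0,-2.75,-1],
    [-6.9,-32.4,0.3,0,0,-3.2,-1],
    [-7.4,-34.8,0.3,0,0,-3.45,-1]
  ]
}}

```text
time: 17.2
position: [0.5032, 0.0268, 0.0566]
tool_rot: [0.997, -0.071, 0.001, -0.001]
ft_force: [0.5, -5.0, 2.5]
grip_width: 0.0174
```

```bash
python3 - <<'E'
from m import *
c=snap('scene','s13')
im=c['pixels'][180:300,220:370,::-1];cv2.imwrite('pics/z14.png',cv2.resize(im,None,fx=5,fy=5,interpolation=cv2.INTER_CUBIC))
E
python3 slide.py .565 .595 .625 .655 .685 .715 .745 .76
```

```text
t 17.25 p [0.5032 0.027  0.0567] yaw -8.17 z [ 0.003  0.001 -1.   ] F [ 1.  -3.5  2.6] w 0.0175 q6 1.54
0.565 [-0.7 -3.6 -0. ] rz -0.32
0.595 [-1.5 -8.5 -0. ] rz -0.8
0.625 [ -2.2 -13.3  -0. ] rz -1.27
0.655 [ -2.9 -18.2  -0. ] rz -1.75
0.685 [ -3.5 -23.   -0. ] rz -2.23
0.715 [ -4.2 -27.9  -0. ] rz -2.7
0.745 [ -4.9 -32.7  -0. ] rz -3.18
0.76 [ -5.2 -35.2  -0. ] rz -3.41
```

View pics/z14.png

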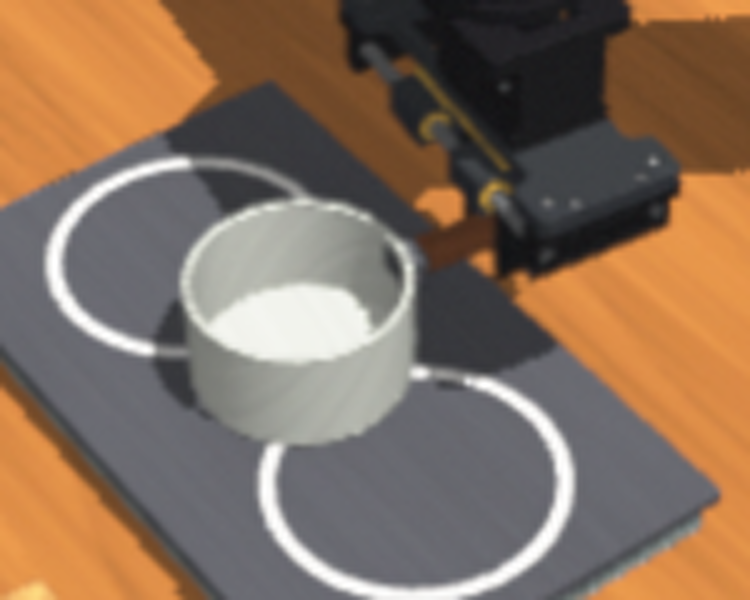

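>>> {"api": "carry_out", "payload": {
  "series": [
    [-0.7,-3.6,-0.1,0,0,-0.3,-1],
    [-1.5,-8.5,-0.1,0,0,-0.8,-1],
    [-2.2,-13.3,-0.1,0,0,-1.3,-1],
    [-2.9,-18.2,-0.1,0,0,-1.75,-1],
    [-3.5,-23,-0.1,0,0,-2.25,-1],
    [-4.2,-27.9,-0.1,0,0,-2.7,-1],
    [-4.9,-32.7,-0.1,0,0,-3.2,-1],
    [-5.2,-35.2,-0.1,0,0,-3.4,-1]
  ]
}}

```text
time: 18.25
position: [0.5028, 0.063, 0.0567]
tool_rot: [0.999, -0.041, 0.001, -0.001]
ft_force: [-0.5, -4.6, -0.3]
grip_width: 0.0172
```

```bash
python3 slide.py .785 .81 .84 .87 .895 .91 .92 .92; python3 - <<'E'
from m import *
c=snap('wrist','w14')
E
```

```text
t 18.25 p [0.5028 0.063  0.0567] yaw -4.74 z [ 0.002  0.001 -1.   ] F [-0.5 -4.6 -0.3] w 0.0172 q6 1.55
0.785 [-0.1 -3.6  0. ] rz -0.38
0.81 [-0.4 -7.7  0. ] rz -0.78
0.84 [ -0.8 -12.6   0. ] rz -1.25
0.87 [ -1.1 -17.5   0. ] rz -1.73
0.895 [ -1.4 -21.5   0.1] rz -2.13
0.91 [ -1.6 -24.    0.1] rz -2.36
0.92 [ -1.7 -25.6   0.1] rz -2.52
0.92 [ -1.7 -25.6   0.1] rz -2.52
```

View pics/w14.png

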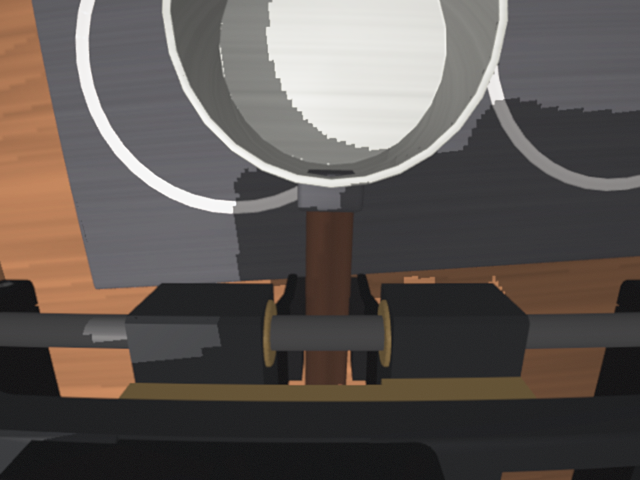

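The pan is still rigid in the grip, with the handle at columns 306–353 as before. I continue.

>>> {"api": "carry_out", "payload": {
  "series": [
    [-0.1,-3.6,0,0,0,-0.4,-1],
    [-0.4,-7.7,0,0,0,-0.8,-1],
    [-0.8,-12.6,0,0,0,-1.25,-1],
    [-1.1,-17.5,0,0,0,-1.75,-1],
    [-1.4,-21.5,0,0,0,-2.15,-1],
    [-1.6,-24,0,0,0,-2.35,-1],
    [-1.7,-25.6,0,0,0,-2.5,-1],
    [-1.7,-25.6,0,0,0,-2.5,-1]
  ]
}}

```text
time: 19.3
position: [0.503, 0.0891, 0.0567]
tool_rot: [1.0, -0.019, 0.001, -0.001]
ft_force: [0.7, -2.0, -0.1]
grip_width: 0.0174
```

```bash
python3 slide.py .935 .95 .965 .98 .99 1 1 1
```

```text
t 19.3 p [0.503  0.0891 0.0567] yaw -2.23 z [ 0.002  0.002 -1.   ] F [ 0.7 -2.  -0.1] w 0.0174 q6 1.56
0.935 [ 0.1 -2.   0. ] rz -0.25
0.95 [ 0.1 -4.4  0. ] rz -0.49
0.965 [ 0.  -6.9  0. ] rz -0.72
0.98 [-0.  -9.3  0. ] rz -0.96
0.99 [ -0.1 -11.    0. ] rz -1.12
1.0 [ -0.1 -12.6   0. ] rz -1.28
1.0 [ -0.1 -12.6   0. ] rz -1.28
1.0 [ -0.1 -12.6   0. ] rz -1.28
```

>>> {"api": "carry_out", "payload": {
  "series": [
    [0.1,-2,0,0,0,-0.25,-1],
    [0.1,-4.4,0,0,0,-0.5,-1],
    [0,-6.9,0,0,0,-0.7,-1],
    [0,-9.3,0,0,0,-0.95,-1],
    [-0.1,-11,0,0,0,-1.1,-1],
    [-0.1,-12.6,0,0,0,-1.3,-1],
    [-0.1,-12.6,0,0,0,-1.3,-1],
    [-0.1,-12.6,0,0,0,-1.3,-1]
  ]
}}

```text
time: 20.3
position: [0.5034, 0.1019, 0.0567]
tool_rot: [1.0, -0.008, 0.001, -0.001]
ft_force: [0.1, -1.9, 0.3]
grip_width: 0.0172
```

```bash
python3 - <<'E'
from m import *
st();c=snap('scene','s15');snap('wrist','w15')
im=c['pixels'][200:320,230:380,::-1];cv2.imwrite('pics/z15.png',cv2.resize(im,None,fx=5,fy=5,interpolation=cv2.INTER_CUBIC))
E
```

```text
t 20.3 p [0.5034 0.1019 0.0567] yaw -0.92 z [ 0.002  0.002 -1.   ] F [ 0.1 -1.9  0.3] w 0.0172 q6 1.56
```

View pics/z15.png

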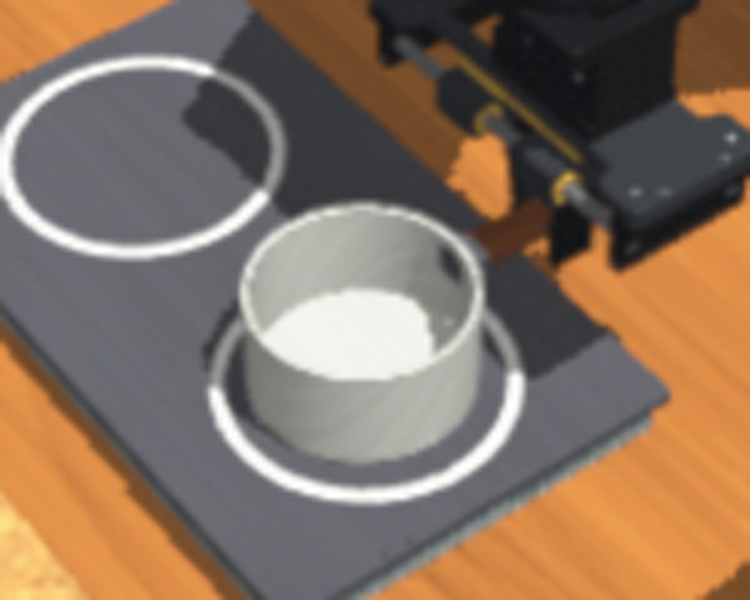

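View pics/w15.png

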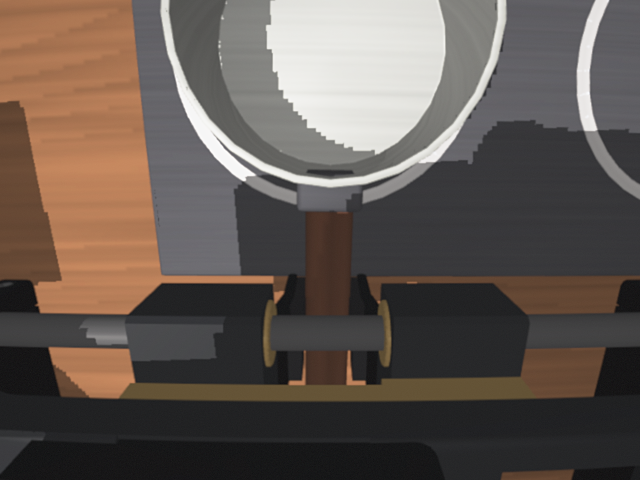

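The pan stands in the left ring, and the plate edge is level in the wrist view (row ~275), so the handle is square to it. I release and retreat upward.

>>> {"api": "carry_out", "payload": {
  "series": [
    [0,0,0,0,0,0,-0.4],
    [0,0,0,0,0,0,-0.2],
    [0,0,0,0,0,0,0.1],
    [0,0,0,0,0,0,0.2],
    [0,0,-20,0,0,0,0.2],
    [0,0,-70,0,0,0,0.2],
    [0,0,-130,0,0,0,0.2],
    [0,0,-190,0,0,0,1]
  ]
}}

```text
time: 21.4
position: [0.5026, 0.1015, 0.2484]
tool_rot: [1.0, -0.008, 0.001, -0.001]
ft_force: [0.9, -0.9, 0.2]
grip_width: 0.0565
```

```bash
python3 - <<'E'
from m import *
st();go([.54,.0,.30],0)
E
```

```text
t 21.4 p [0.5026 0.1015 0.2484] yaw -0.92 z [ 0.001  0.002 -1.   ] F [ 0.9 -0.9  0.2] w 0.0565 q6 1.57
row [ 39.1 100.7 -51.8] [-0.13 -0.07 -0.92] dist 119.8
```

>>> {"api": "carry_out", "payload": {
  "series": [
    [39,50,-52,0,0,-0.9,1],
    [39,50,-52,0,0,-0.9,1],
    [39,50,-52,0,0,-0.9,1],
    [39,50,-52,0,0,-0.9,1],
    [39,50,-52,0,0,-0.9,1]
  ]
}}

```text
time: 22.02
position: [0.5393, 0.0516, 0.2989]
tool_rot: [1.0, 0.0, -0.001, -0.001]
ft_force: [0.1, 0.6, -0.0]
grip_width: 0.0865
```

```bash
python3 - <<'E'
from m import *
st();snap('wrist','w16')
E
```

```text
t 22.02 p [0.5393 0.0516 0.2989] yaw 0.04 z [-0.002  0.003 -1.   ] F [ 0.1  0.6 -0. ] w 0.0865 q6 1.46
```

View pics/w16.png

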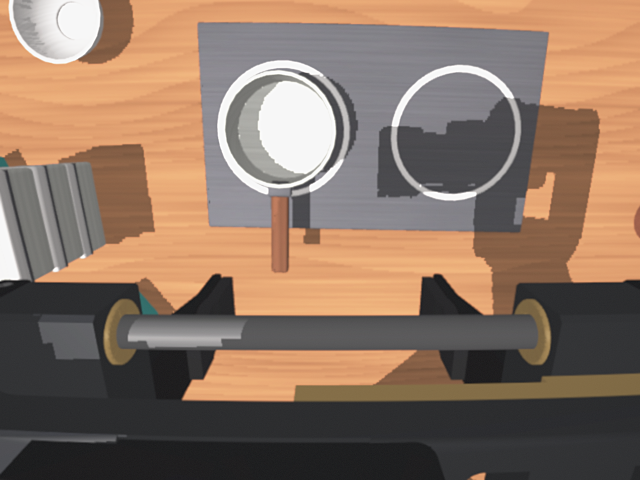

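```bash
python3 - <<'E'
from m import *
c=load('w16')
r=ring(c,(388,62,525,204),125);print('ringR',r)
rl=np.array([.6122,.0999]); v=rl-r[0][:2]; print('ring dist',np.linalg.norm(v),'plate yaw',np.degrees(np.arctan2(-v[0],v[1])))
px=handle(c,(262,192,300,275)); Q=cast(c,px,.081); l=cv2.fitLine(Q[:,:2].astype(np.float32),cv2.DIST_HUBER,0,.001,.001).ravel(); print(len(px),l,np.degrees(np.arctan2(l[1],l[0])))
im=c['pixels'][50:285,200:370,::-1];cv2.imwrite('pics/z16.png',cv2.resize(im,None,fx=2.5,fy=2.5,interpolation=cv2.INTER_CUBIC))
E
```

```text
ringR (array([ 0.609 , -0.087 ,  0.1378]), 7707)
ring dist 0.1869273923211898 plate yaw -0.9808912891200274
1205 [ 0.999245   -0.03885173  0.50696564  0.1007213 ] -2.226601
```

View pics/z16.png

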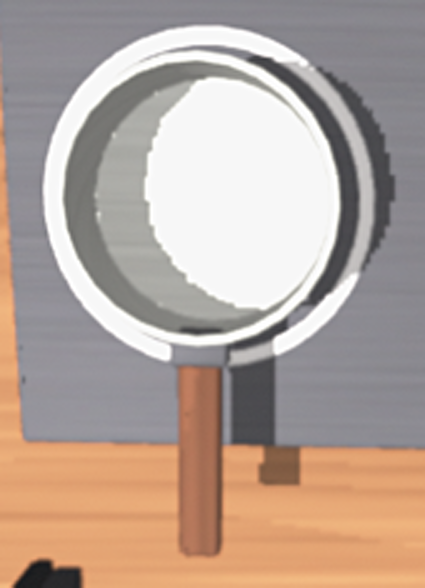

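```bash
python3 - <<'E'
from m import *
c=load('w16'); m=lambda U,V:((U+.5)/2.5-.5+200,(V+.5)/2.5-.5+50)
P=cast(c,[m(*p) for p in [(64,195),(342,195),(205,50),(202,348),(100,92),(308,92)]],.09); print('rim',np.round(circ(P),4))
for a,b in [((180,375),(180,545)),((221,375),(220,545))]:
    A,B=onz(c,*m(*a),.081),onz(c,*m(*b),.081); print(A.round(4),B.round(4),np.degrees(np.arctan2((A-B)[1],(A-B)[0])))
print('ringL', ring(c,(212,55,250,200),235))
# ring from outer contour points
q=[(43,190),(60,115),(110,55),(205,26),(290,50),(375,190),(355,275),(165,357),(100,313)]
print(np.round(circ(cast(c,[m(*p) for p in q],.03)),4))
E
```

```text
rim [0.6125 0.095  0.0541]
[0.545  0.1077 0.081 ] [0.4719 0.1105 0.081 ] -2.1877575950788537
[0.545  0.0911 0.081 ] [0.4719 0.0935 0.081 ] -1.8505711691983295
ringL (array([0.6126, 0.1057, 0.1272]), 1000)
[0.6134 0.1    0.0721]
```

>>> {"api": "carry_out", "payload": {
  "series": [
    [-110,300,0,0,0,0,1],
    [-110,300,0,0,0,0,1],
    [-110,300,0,0,0,0,1],
    [-110,300,0,0,0,0,1],
    [-110,300,0,0,0,0,1],
    [-110,300,0,0,0,0,1],
    [-110,300,0,0,0,0,1],
    [-110,300,0,0,0,0,1]
  ]
}}

```text
time: 23.08
position: [0.43, -0.2468, 0.2982]
tool_rot: [1.0, 0.001, -0.001, -0.002]
ft_force: [0.2, 0.4, 0.1]
grip_width: 0.0872
```

```bash
python3 - <<'E'
from m import *
st();t=snap('top','t17');c=snap('scene','s17')
im=t['pixels'][180:300,160:420,::-1];cv2.imwrite('pics/z17.png',cv2.resize(im,None,fx=3,fy=3,interpolation=cv2.INTER_CUBIC))
im=c['pixels'][190:370,200:460,::-1];cv2.imwrite('pics/z18.png',cv2.resize(im,None,fx=3,fy=3,interpolation=cv2.INTER_CUBIC))
im=t['pixels'][190:290,255:345,::-1];cv2.imwrite('pics/z19.png',cv2.resize(im,None,fx=6,fy=6,interpolation=cv2.INTER_CUBIC))
E
```

```text
t 23.07 p [ 0.43   -0.2468  0.2982] yaw 0.15 z [-0.002  0.004 -1.   ] F [0.2 0.4 0.1] w 0.0872 q6 0.82
```

View pics/z17.png

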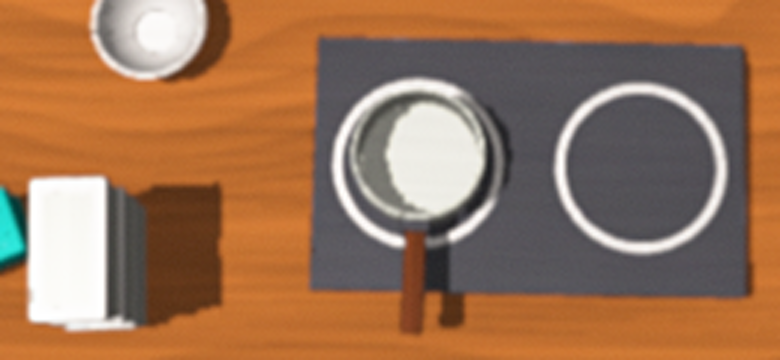

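View pics/z18.png

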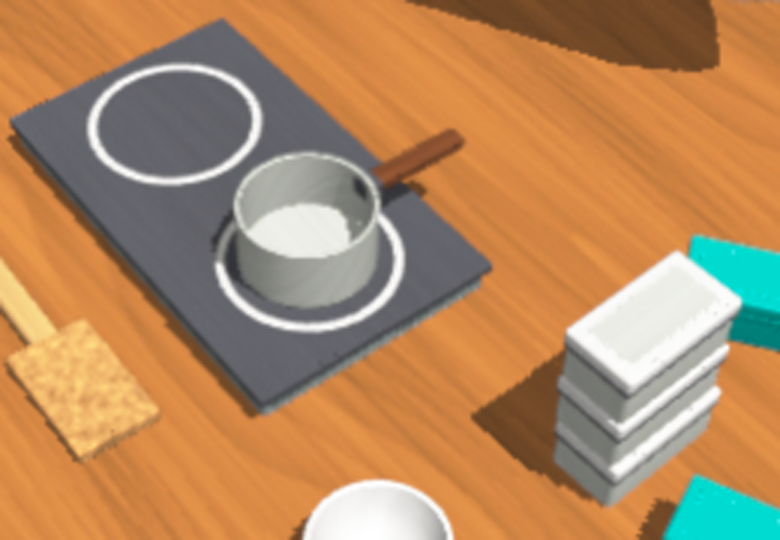

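View pics/z19.png

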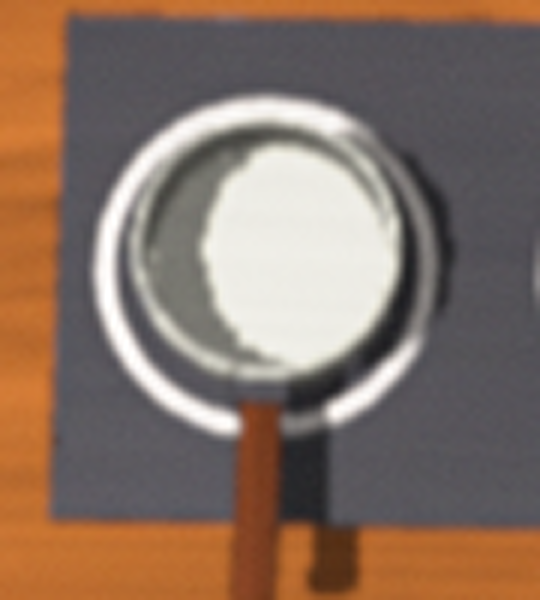

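```bash
python3 - <<'E'
from m import *
t=load('t17'); m=lambda U,V,f=6,u=255,v=190:((U+.5)/f-.5+u,(V+.5)/f-.5+v)
print('rim',np.round(circ(cast(t,[m(*p) for p in [(129,250),(403,250),(266,121),(268,382),(165,160),(160,335)]],.09)),4))
print('ring',np.round(circ(cast(t,[m(*p) for p in [(94,265),(440,265),(265,94),(195,420),(130,165),(395,370)]],.03)),4))
print('ringR',ring(t,(343,205,405,266),150),'ringL',ring(t,(268,205,330,266),230))
px=handle(t,(290,255,305,295)); Q=cast(t,px,.081); l=cv2.fitLine(Q[:,:2].astype(np.float32),cv2.DIST_HUBER,0,.001,.001).ravel(); print(len(px),l,np.degrees(np.arctan2(l[1],l[0])))
a=[onz(t,*m(*p,3,160,180),.03) for p in [(311,290),(747,296),(320,38),(744,45)]]
for A,B in ((a[0],a[1]),(a[2],a[3])): v=A-B; print('plate yaw',np.degrees(np.arctan2(-v[0],v[1])))
s=load('s17'); n=lambda U,V:m(U,V,3,200,190)
print('scene rim',np.round(circ(cast(s,[n(*p) for p in [(233,208),(307,152),(381,208),(258,170),(356,170),(307,256),(260,242),(355,245)]],.09)),4))
print('scene ring',np.round(circ(cast(s,[n(*p) for p in [(215,260),(404,262),(310,331),(240,307),(378,308),(395,225)]],.03)),4))
print('scene ringR',np.round(circ(cast(s,[n(*p) for p in [(87,125),(263,125),(178,62),(172,185),(107,161),(238,90)]],.03)),4))
h=[onz(s,*n(*p),.081) for p in [(455,129),(372,170)]];v=h[1]-h[0];print('scene handle far edge',np.degrees(np.arctan2(v[1],v[0])))
h=[onz(s,*n(*p),.03) for p in [(491,268),(223,18)]];v=h[0]-h[1];print('scene plate front',np.degrees(np.arctan2(-v[0],v[1])))
C=np.array([onz(s,*n(*p),.15) for p in [(567,335),(679,252),(740,298),(631,390)]]);print('top tin scene',C.mean(0))
C=np.array([onz(t,*m(*p,3,160,180),.15) for p in [(30,178),(106,176),(106,320),(30,322)]]);print('top tin top',C.mean(0))
E
```

```text
rim [0.6096 0.0974 0.0546]
ring [0.6138 0.0993 0.0731]
ringR (array([ 0.6086, -0.0907,  0.1383]), 634) ringL (array([0.6132, 0.112 , 0.095 ]), 893)
259 [ 0.9993884  -0.03496855  0.5076654   0.10051858] -2.003959
plate yaw -0.743244190733349
plate yaw -0.8573817156398519
scene rim [0.6138 0.099  0.0532]
scene ring [0.6123 0.099  0.0734]
scene ringR [ 0.611  -0.0903  0.072 ]
scene handle far edge -3.665999107497921
scene plate front -1.5406965713736056
top tin scene [0.53092148 0.36649241 0.15      ]
top tin top [0.52762044 0.3621711  0.15      ]
```

```bash
python3 - <<'E'
from m import *
a=load('scene0')['pixels'].astype(int);b=load('s17')['pixels'].astype(int)
d=abs(a-b).max(2)>40
for n,(u0,v0,u1,v1) in dict(dish=(295,345,355,400),paddle=(185,270,255,345),mould=(210,128,248,180),lowtins=(383,335,445,358)).items(): print(n,d[v0:v1,u0:u1].mean().round(3))
st(); print(robot.hand_in())
E
```

```text
dish 0.0
paddle 0.0
mould 0.346
lowtins 0.0
t 23.18 p [ 0.4302 -0.2469  0.2984] yaw 0.19 z [-0.002  0.003 -1.   ] F [ 0.4  0.1 -0.6] w 0.0873 q6 0.82
the job is handed in; nothing more can be done
None
```

```bash
python3 - <<'E'
from m import *
a=cv2.imread('pics/scene0.png')[90:200,190:280];b=cv2.imread('pics/s17.png')[90:200,190:280]
cv2.imwrite('pics/z20.png',cv2.resize(np.hstack([a,b]),None,fx=4,fy=4))
E
```

```text
(no output)
```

View pics/z20.png

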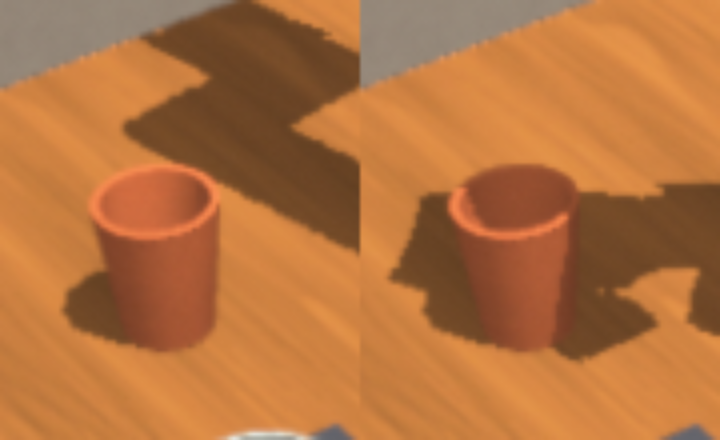

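The tin is stacked on the column and the saucepan stands in the freed left ring. The job was handed in at about 23 s, with the gripper open and clear of everything.

- **Tin:** I lowered it onto the column until the wrist force showed contact (about 5 N), then released it. Its lid sits within about 1 mm of the upper tin's earlier position in both the top and scene views. The lower tins' pixels are unchanged.
- **Pan:** I gripped the handle and slid the pan slowly with the height held constant. The vertical force mostly stayed near zero, but twice reached about 2 to 2.6 N between steps. The first was an upward pull near what could start to lift the handle side; I corrected the height by 0.3 mm at once. No lift shows in the pictures.
- **Ring fit:** The cameras disagree by a few millimetres on how far the pan is off the ring's centre. The offsets are about 5 mm (wrist), 4 to 5 mm (top) and 1 to 2 mm (scene). All are inside the 14 mm clearance at the foot, and the ring's line looks uncovered.
- **Handle:** It points over the front edge, but about 1 degree off the plate's axis in the wrist and top views, and about 2 degrees in the scene view. I left that as it was.
- **Bystanders:** The dish and paddle are unchanged. The automatic comparison flagged the mould; looking at it after hand-in, only the arm's shadow on it had changed and the mould had not moved.
- **Heights:** The two-view heights of the tin lids read about 1 to 8 mm below the text's values, so I used the text's values and the contact force.

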